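# Drain a lamp housing on its peg and check it with the height gauge

## Robot

A 7-joint arm with a two-finger parallel gripper is mounted at the origin on a cart in front of the work surface, level with it; the furniture and walls round the work are solid. World frame = base frame: x ahead of the robot, y to its left, z up, the work surface at z = 0. Lengths are in m, angles in rad, forces in N, time in s.
With the tool pointing down it reaches from about 0.4 to 0.875 m from the base axis. Payload 6.5 kg.
Tool frame: the origin (TCP) lies midway between the tips of the shut fingers; the grasp point (between the pads) lies 19 mm behind it (manip.hold_point_z is the distance from the TCP to the grasp point, in m); z points along the fingers, x is the direction in which the jaws open and shut, and the axes are right-handed (so a half turn about z gives the same grasp; the last joint's range is limited). The gripper opens to 85 mm and grips with 20 to 120 N. Pads are 22 mm wide; open, the fingers measure 114 mm over their backs; the gripper's body (76 mm by 85 mm) begins 54 mm behind the grasp point. The pads swing forward as they close: fully open they stand 13 mm farther back than shut.
Start: joints at [-1.31, 0.536, -0.004, 1.538, 0.003, 1.067, -0.071], TCP at [0.209, 0.616, 0.199] pointing down, gripper open.
Joint ranges: [-2.7, 2.7], [-0.37, 2.16], [-1.27, 1.26], [0.24, 2.4], [-1.31, 4.45], [0.19, 1.91], [-2.76, 2.76]. Speed limits (rad/s): [2.39, 2.39, 3.14, 3.14, 3.14, 3.14, 3.14].

## Interface

Orientations are given as [roll, pitch, yaw] about the fixed x, y, z axes, in that order (R = Rz(yaw) Ry(pitch) Rx(roll)).
In Python, from cell import manip gives the robot as it stands.
- The arm moves only by the tool servo_tool, never from a script. Its argument "targets" is text: rows parted by semicolons, each of 5 numbers parted by spaces: the shift along the tool's x, y, z in mm, then the turn about the tool's z in degrees, then the closure, from 0 (fully open) to 1 (shut). In form: x y z yaw jaw; .... A call has 1 to 5 rows; each row is the pose to reach, as a shift and turn from the pose measured when the call began, along the tool's axes at that moment; what a row does not reach only later rows make up. A row lasts 1/8 s, in which the tool goes at most 62.5 mm and 10.7 degrees, less where a joint would pass 70% of its speed; a pose out of reach is approached as far as the arm can. A call with a gripper value outside its range is refused whole. The fingers move at their own pace and stop on an object; "squeeze" is the grip in N (left out, the last holds). Time passes only in rows, so rows that repeat a pose let the fingers close. It gives the time, the measured TCP pose, the force and the opening at its end, in the units of the state.
- manip.state(): the state, without advancing time (a new reading comes with each control period).
- manip.snapshot(name): name is "side" or "top"; returns (picture, depth): 480x640x3 uint8, red, green, blue; 480x640 float32, m along the optical axis (not along the pixel's ray), 0 where there is no reading.
- manip.camera_model(name): a dict with "K" (3x3 intrinsics, pixels), "k1" (the pictures are not rectified: a ray, as slopes to the right and down, at radius r is drawn at 1 + k1 r^2 times it, then the intrinsics apply), "xyz" and "orientation" of the camera in the world. Camera axes: x right, y down, z forward; pixel columns grow to the right and rows downward; lengths in m; the calibration is good to about 2 mm. A picture is of the moment at which its call begins. camera_model takes no time and is no camera call.
- manip.close_job(): hands the job in, once; it reports no verdict.
The state is a dict: "time_s": time; "joint_pos": joint angles; "qd": joint speeds; "effort": joint torques, N m; "tool_pos": TCP position; "ee_rot": TCP orientation; "ft_force": force on the tool from outside, world axes, zero at the start; "ft_torque": the same for the moment, N m; "opening": finger opening in m.
Only numpy, scipy, OpenCV 4.12 (cv2) and the standard library are available. Lean on these libraries where they do the work, as an engineer would, in place of code of your own. Each camera call takes 0.05 s, during which the arm holds its last target. There are 200 camera calls.

## Task

Take the washed lamp housing that lies in the cradle, turn it mouth down and lower it, without dropping it, over the free drying peg until its rim sits fully home on the stand. Let go of it, then stand the height gauge flat on the bench beside that peg with its sprung foot resting on the middle of the upturned housing, so that the gauge reads the height, and let go. Leave the housing that is already drying where it is.

Things in the scene. Friction and masses are not known exactly. Their poses are not given: they have to be found in the camera images.
- housing: Plain aluminium lamp housing, a round can closed at one end: 100 mm long, 56 mm outer and 51 mm inner diameter, closed end 4 mm thick (96 mm deep), about 0.16 kg. At the start it lies in the cradle, axis level and 80 mm above the bench. Origin: centre of the outer face of the closed end; its z axis points along the can to the open mouth.
- housing_mouth (a point): Centre of the open mouth of the housing, in the plane of its rim, 100 mm from the closed end's outer face. Its z axis points out of the mouth.
- cradle: Fixed V cradle that carries the lying housing, on a 90 x 90 x 10 mm foot. Origin: centre of the foot's underside; its x axis runs along the housing towards the mouth. The V carries the middle 64 mm of the housing's length and is under 40 mm wide, with nothing higher than 60 mm above the bench, so that fingers can pass beside it.
- stand_free: The free drying stand, fixed to the bench, z up, origin at the centre of its underside: a round foot of 100 mm diameter, 8 to 10 mm high, then a seat of 70 mm diameter with its top 25 mm above the bench, on which the rim of an inverted housing rests; above it a collar of 46 mm diameter up to 42 mm, a cone up to 58 mm, and a peg of 30 mm diameter with a tapered tip up to 110 mm. Which of the two places it has varies.
- stand_free_seat (a point): Centre of the seat's top face of the free stand, 25 mm above the bench; the housing's mouth comes here. Then the upturned closed end lies 125 mm above the bench.
- stand_free_tip (a point): Top of the free stand's peg, 110 mm above the bench.
- stand_full: The same kind of stand, fixed, that already carries a housing. Origin at the centre of its underside.
- housing_dry: A housing of the same kind, already standing mouth down on the other stand; leave it there. Origin: centre of its closed end's outer face (now the top, 125 mm above the bench), z axis towards its mouth, down.
- gauge: Loose height gauge, about 0.73 kg, standing on the bench, z up. Origin: underside, on the axis of its upright column. Foot plate from 46 mm behind to 34 mm in front of the column (its own x), 80 mm wide, 14 mm thick. Column 24 x 24 mm; on its top a square grip head 32 x 32 mm, from 175 to 215 mm above the bench. A 22 mm wide arm (145 to 165 mm high) runs from the column along the gauge's +x axis to the sprung foot, 100 mm from the column's axis.
- gauge_grip (a point): Middle of the gauge's square grip head, 195 mm above its underside, on the column's axis; its axes are those of the gauge.
- gauge_foot (a point): Centre of the underside of the gauge's sprung foot, a steel disc of 18 mm diameter at the arm's end. Hanging free it is 115 mm above the gauge's underside.
- gauge_slide (a joint): Travel of the sprung foot in m: 0 hanging free, grows as the foot is pushed up, 0.022 at most. Spring 80 N/m with a slight preload (1.5 N at 10 mm). With the gauge flat on the bench and the foot on a fully seated inverted housing it reads 0.010.
Things that resemble listed ones, but are neither listed nor needed, are in the scene too. Leave any turquoise look-alike of the housing alone.

How it is judged:
By the outcome, as a careful person would: the job done as asked, in the order asked, and still so for the second after the job is handed in, with the robot touching nothing.
It also fails if it takes over 72 s, if anything falls off the work surface, if the arm or the gripper's body presses on something with over 40 N, if the wrist force passes 120 N, or if a joint passes its speed limit or range.

## Working session

There is one attempt and no reset: what is moved stays moved. The work goes in short steps, Python scripts to look and compute and a tool call to move; the robot and the scene stay as the last step left them, time stands still between calls to the robot, and variables do not carry over. Pictures are saved under pics/ and viewed, about 8 in all and at most 12, crops included, and the job is handed in when it is done.

Besides the shell and the picture viewer there is one more tool, called as a command line: name --argument value ..., lists and objects as JSON in quotes. servo_tool: Moves the arm, as the interface text tells. Its arguments: {"type":"object","properties":{"targets":{"type":"string"},"squeeze":{"type":"number"}},"required":["targets"]}

```bash
ls; mkdir -p pics; cat > h.py <<'E'
import numpy as np, cv2
from cell import manip
from scipy.spatial.transform import Rotation as R
def cam(n):
    c=manip.camera_model(n); K=np.array(c["K"]); Rm=R.from_euler('xyz',c["orientation"]).as_matrix(); return K,c["k1"],np.array(c["xyz"]),Rm
def cloud(n,dep):
    K,k1,t,Rm=cam(n); v,u=np.mgrid[0:480,0:640]
    x=(u-K[0,2])/K[0,0]; y=(v-K[1,2])/K[1,1]; X,Y=x.copy(),y.copy()
    for _ in range(6):
        s=1+k1*(X*X+Y*Y); X,Y=x/s,y/s
    P=np.stack([X*dep,Y*dep,dep],-1)@Rm.T+t; P[dep==0]=np.nan; return P
def proj(n,p):
    K,k1,t,Rm=cam(n); q=(np.array(p)-t)@Rm; x,y=q[...,0]/q[...,2],q[...,1]/q[...,2]; s=1+k1*(x*x+y*y)
    return np.stack([K[0,0]*x*s+K[0,2],K[1,1]*y*s+K[1,2]],-1)
def snap(n,tag):
    im,d=manip.snapshot(n); cv2.imwrite(f'pics/{tag}.png',im[...,::-1]); np.save(f'pics/{tag}.npy',cloud(n,d)); return im,np.load(f'pics/{tag}.npy')
E
python3 - <<'E'
from h import *
for n in("top","side"):
    im,P=snap(n,n+"0"); print(n,cam(n))
print(manip.state(),manip.hold_point_z)
E
```

```text
pics
top (array([[519.25258339,   0.        , 319.45370107],
       [  0.        , 519.25258339, 237.73347993],
       [  0.        ,   0.        ,   1.        ]]), 0.03914200490264523, array([0.27077101, 0.05591659, 1.48169463]), array([[-0.02089158, -0.98646886,  0.16261223],
       [-0.99969019,  0.01841041, -0.01675033],
       [ 0.01352992, -0.16291179, -0.98654786]]))
side (array([[554.08554092,   0.        , 303.74653671],
       [  0.        , 554.08554092, 240.81280728],
       [  0.        ,   0.        ,   1.        ]]), -0.08970025830176391, array([ 0.05590857, -1.10337722,  0.84274283]), array([[ 0.92891708, -0.19730729,  0.3133415 ],
       [-0.37007578, -0.46605642,  0.80363881],
       [-0.01252897, -0.86247391, -0.50594642]]))
{'time_s': 0.1, 'joint_pos': array([-1.31018947,  0.53708859, -0.00442764,  1.53877957,  0.00257448,
        1.06731343, -0.07119991]), 'qd': array([ 0.00259628, -0.00251844, -0.00093594, -0.00268139, -0.00076058,
       -0.00142199,  0.00057535]), 'effort': array([ 2.00284201e-03, -5.84566534e+01,  1.05161995e+00, -2.59775090e+01,
        1.26230135e-02,  4.66800935e-03, -1.85197155e-05]), 'tool_pos': array([0.20847782, 0.6149957 , 0.19799997]), 'ee_rot': array([3.14149229e+00, 1.58007013e-03, 1.24403944e+00]), 'ft_force': array([ 0.1504225 , -0.18291594,  0.03295568]), 'ft_torque': array([-0.03157067, -0.02113153, -0.03280559]), 'opening': 0.08520882966094719} 0.0187
```

View pics/top0.png

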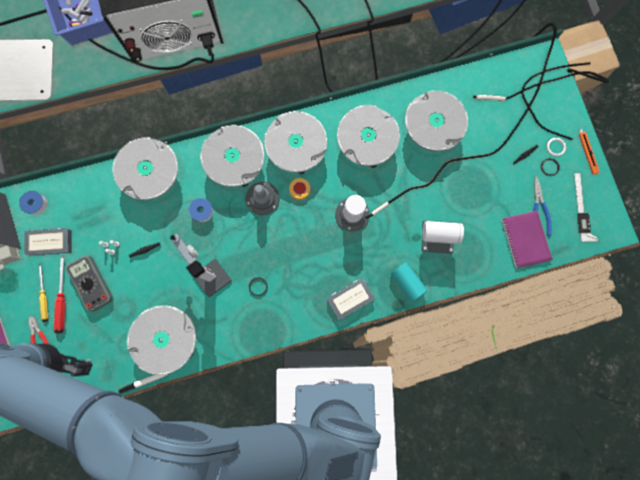

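View pics/side0.png

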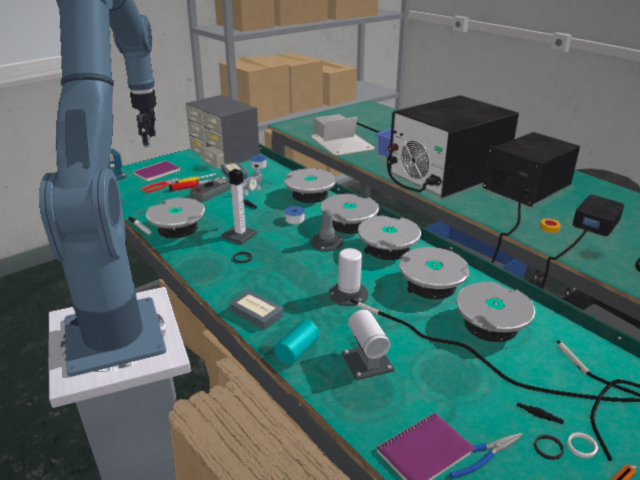

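```bash
python3 - <<'E'
from h import *
a=cv2.imread('pics/side0.png'); t=cv2.imread('pics/top0.png')
r=lambda im,x,y,w,h,s:cv2.resize(im[y:y+h,x:x+w],None,fx=s,fy=s,interpolation=cv2.INTER_CUBIC)
A=r(a,330,300,80,90,5); B=r(t,410,210,66,50,6); C=r(t,160,225,80,80,5)[:300]
W=np.zeros((600,800,3),np.uint8); W[:450,:400]=A; W[:300,400:796]=B; W[300:600,400:800]=C; cv2.imwrite('pics/c1.png',W)
P=np.load('pics/top0.npy'); S=np.load('pics/side0.npy')
f=lambda Q,u,v:np.round(Q[v,u],3)
for n,Q,u,v in [('housL',P,427,232),('housM',P,442,232),('housR',P,458,233),('stand',P,262,187),('dry',P,355,203),('gaugehead?',P,180,243),('g2',P,195,268),('g3',P,212,279),('turq',P,408,282),('bench',P,330,250),('stip',S,327,212),('shous',S,368,330),('sdry',S,349,254),('ghead',S,236,172)]: print(n,f(Q,u,v))
# clouds by region
m=np.isfinite(P[...,2])
def reg(name,Q,cx,cy,r,z0,z1):
    k=(abs(Q[...,0]-cx)<r)&(abs(Q[...,1]-cy)<r)&(Q[...,2]>z0)&(Q[...,2]<z1); q=Q[k]; print(name,len(q),q.mean(0).round(4),np.percentile(q,[2,98],axis=0).round(3).tolist()) if len(q) else print(name,0)
    return q
for nm,Q in(('top',P),('side',S)):
    h=Q[232,442] if nm=='top' else Q[330,368]
    q=reg('house '+nm,Q,h[0],h[1],.08,.062,.125)
    d=P[203,355]; reg('dry '+nm,Q,d[0],d[1],.05,.118,.135)
    s=P[187,262]; reg('stand '+nm,Q,s[0],s[1],.06,.06,.125)
    g=P[243,180]; reg('ghead '+nm,Q,g[0],g[1],.1,.17,.23); reg('garm '+nm,Q,g[0],g[1],.15,.14,.17); reg('gfoot '+nm,Q,g[0],g[1],.15,.009,.02)
E
```

```text
housL [ 0.507 -0.257  0.11 ]
housM [ 0.506 -0.296  0.112]
housR [ 0.503 -0.34   0.109]
stand [0.64  0.186 0.106]
dry [ 0.587 -0.064  0.125]
gaugehead? [0.481 0.389 0.167]
g2 [0.411 0.34  0.211]
g3 [0.4   0.335 0.021]
turq [ 0.378 -0.21   0.052]
bench [0.478 0.001 0.005]
stip [0.631 0.184 0.111]
shous [ 0.499 -0.324  0.108]
sdry [ 0.578 -0.069  0.127]
ghead [0.41  0.331 0.215]
house top 797 [ 0.5081 -0.2998  0.1011] [[0.483, -0.351, 0.076], [0.537, -0.253, 0.112]]
dry top 336 [ 0.5817 -0.0642  0.1251] [[0.557, -0.089, 0.119], [0.607, -0.04, 0.131]]
stand top 208 [0.6515 0.2056 0.0859] [[0.62, 0.181, 0.06], [0.699, 0.246, 0.114]]
ghead top 320 [0.4323 0.3533 0.2005] [[0.393, 0.322, 0.171], [0.496, 0.406, 0.219]]
garm top 282 [0.4589 0.3722 0.1633] [[0.402, 0.332, 0.144], [0.5, 0.401, 0.169]]
gfoot top 841 [0.4323 0.362  0.0134] [[0.353, 0.261, 0.009], [0.61, 0.532, 0.019]]
house side 1180 [ 0.503  -0.3181  0.0951] [[0.48, -0.355, 0.065], [0.532, -0.26, 0.11]]
dry side 255 [ 0.5782 -0.0706  0.1255] [[0.556, -0.093, 0.119], [0.603, -0.043, 0.129]]
stand side 237 [0.6445 0.1953 0.0834] [[0.618, 0.178, 0.061], [0.698, 0.243, 0.112]]
ghead side 301 [0.425  0.3458 0.1937] [[0.39, 0.319, 0.17], [0.494, 0.403, 0.217]]
garm side 298 [0.4428 0.3554 0.1581] [[0.395, 0.325, 0.141], [0.501, 0.398, 0.169]]
gfoot side 462 [0.4394 0.3555 0.0146] [[0.352, 0.286, 0.009], [0.611, 0.528, 0.019]]
```

View pics/c1.png

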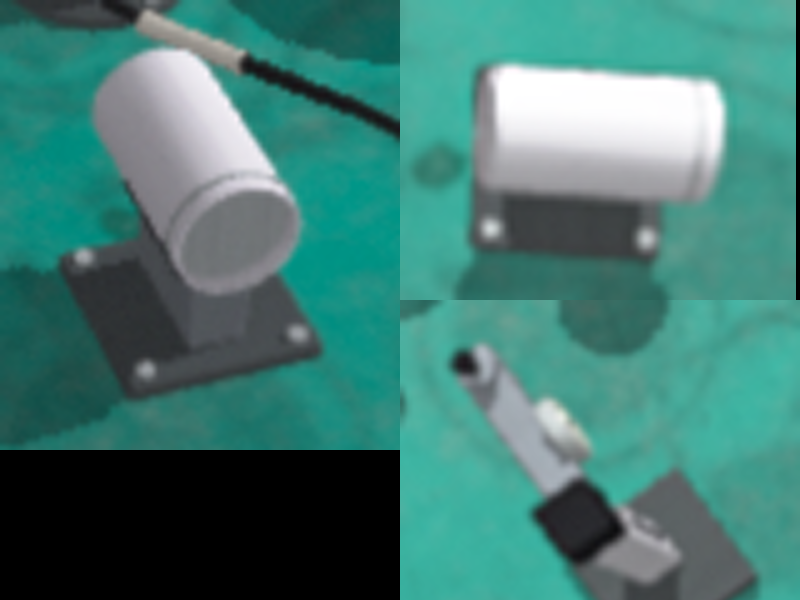

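```bash
python3 - <<'E'
from h import *
P=np.load('pics/top0.npy'); S=np.load('pics/side0.npy')
for p in [(378,348),(372,352),(384,344),(380,340),(376,354),(378,337),(385,350)]: print(p,S[p[1],p[0]].round(3))
# housing axis: ridge via cylinder fit
from scipy.optimize import least_squares
def sel(Q): 
    k=(abs(Q[...,0]-.508)<.05)&(abs(Q[...,1]+.30)<.04)&(Q[...,2]>.084)&(Q[...,2]<.13); return Q[k]
for nm,q in(('top',sel(P)),('side',sel(S)),('both',np.vstack([sel(P),sel(S)]))):
    def f(p):
        d=np.array([np.sin(p[1]),-np.cos(p[1])]); n=np.array([d[1],-d[0]])
        s=(q[:,:2]-[p[0],-.30])@n; return np.hypot(s,q[:,2]-p[2])-.028
    r=least_squares(f,[.508,0,.08],loss='soft_l1',f_scale=.002); p=r.x
    d=np.array([np.sin(p[1]),-np.cos(p[1])]); print(nm,len(q),p.round(4),'rms',f(p).std().round(4))
    for n2,Q in(('T',P),('S',S)):
        k=(abs(Q[...,0]-.508)<.06)&(abs(Q[...,1]+.30)<.09)&(Q[...,2]>.095)&(Q[...,2]<.13); s=(Q[k][:,:2]-[p[0],-.30])@d; print(n2,np.percentile(s,[0.5,2,98,99.5]).round(4))
def circ(Q,z0,z1,c,r):
    k=(np.hypot(Q[...,0]-c[0],Q[...,1]-c[1])<.06)&(Q[...,2]>z0)&(Q[...,2]<z1); q=Q[k]
    z=least_squares(lambda p:np.hypot(q[:,0]-p[0],q[:,1]-p[1])-r,c,loss='soft_l1',f_scale=.002); return len(q),z.x.round(4)
for n,Q in(('T',P),('S',S)):
    print(n,'peg',circ(Q,.062,.098,[.645,.2],.015),'collar',circ(Q,.028,.04,[.645,.2],.023),'dry',circ(Q,.04,.115,[.58,-.068],.028))
    k=(abs(Q[...,0]-.41)<.05)&(abs(Q[...,1]-.335)<.05)&(Q[...,2]>.205)&(Q[...,2]<.225); q=Q[k][:,:2].astype(np.float32); print('head',len(q),q.mean(0),cv2.minAreaRect(q*1000))
    k=(abs(Q[...,0]-.41)<.12)&(abs(Q[...,1]-.335)<.12)&(Q[...,2]>.156)&(Q[...,2]<.174); q=Q[k][:,:2].astype(np.float32); print('arm',len(q),cv2.minAreaRect(q*1000))
    k=(abs(Q[...,0]-.40)<.08)&(abs(Q[...,1]-.335)<.08)&(Q[...,2]>.0105)&(Q[...,2]<.025); q=Q[k][:,:2].astype(np.float32); print('foot',len(q),cv2.minAreaRect(q*1000))
E
```

```text
(378, 348) [ 0.512 -0.348  0.074]
(372, 352) [ 0.499 -0.346  0.066]
(384, 344) [ 0.524 -0.349  0.081]
(380, 340) [ 0.515 -0.348  0.094]
(376, 354) [ 0.509 -0.346  0.056]
(378, 337) [ 0.507 -0.352  0.108]
(385, 350) [ 0.528 -0.35   0.064]
top 584 [ 0.5118 -0.0801  0.0806] rms 0.0025
T [-0.047  -0.0459  0.051   0.0519]
S [-0.0436 -0.0398  0.0544  0.0557]
side 646 [ 0.5109 -0.0819  0.0807] rms 0.0013
T [-0.0471 -0.0459  0.0509  0.0519]
S [-0.0436 -0.0399  0.0543  0.0557]
both 1230 [ 0.5112 -0.0821  0.0807] rms 0.002
T [-0.0471 -0.0459  0.0509  0.0519]
S [-0.0436 -0.0399  0.0544  0.0557]
T peg (110, array([0.669 , 0.2171])) collar (62, array([0.6355, 0.1948])) dry (106, array([ 0.5832, -0.065 ]))
head 174 [0.41058654 0.34000555] ((411.48956298828125, 340.8810729980469), (32.639305114746094, 31.267892837524414), 37.103172302246094)
arm 305 ((453.44757080078125, 365.7020263671875), (123.18976593017578, 32.053382873535156), 38.20621871948242)
foot 547 ((409.9279479980469, 330.3693542480469), (123.79620361328125, 146.44082641601562), 61.97214889526367)
S peg (150, array([0.6393, 0.1969])) collar (83, array([0.6352, 0.1958])) dry (562, array([ 0.5817, -0.0641]))
head 87 [0.4078307 0.3346079] ((407.8309631347656, 338.383056640625), (36.92243194580078, 33.63807678222656), 32.164878845214844)
arm 223 ((451.63311767578125, 363.47796630859375), (126.39811706542969, 36.102474212646484), 34.7580451965332)
foot 326 ((404.3793029785156, 333.58953857421875), (87.48812866210938, 87.28531646728516), 34.911991119384766)
```

servo_tool --targets "-20 35 -50 10 0; -50 90 -100 20 0; -80 145 -130 30 0; -110 200 -130 40 0; -140 255 -130 50 0" --squeeze 20

```text
time_s: 0.72
tool_pos: [0.3904, 0.4166, 0.3281]
ee_rot: [3.141, -0.0, 0.366]
ft_force: [0.7, 0.0, -1.0]
opening: 0.0853
```

```bash
cat > go.py <<'E'
import sys
from h import *
s=manip.state(); a=[float(v) for v in sys.argv[1:]]
M=R.from_euler('xyz',s["ee_rot"]).as_matrix(); d=M.T@(np.array(a[:3])-s["tool_pos"])*1000
print('shift',d.round(1),'turn',np.round((np.degrees(s["ee_rot"][2])-a[3]+180)%360-180,1) if len(a)>3 else '', 't',s["time_s"],'pos',s["tool_pos"].round(4),'rpy',s["ee_rot"].round(3),'F',s["ft_force"].round(1),'op',round(s["opening"],4),'q',s["joint_pos"].round(2))
E
python3 go.py 0.508 -0.344 0.2 -4.7
python3 - <<'E'
from h import *
print(proj('top',np.array([[.554,.136,0],[.6355,.195,.025],[.60,.10,0],[.50,.10,0],[.50,.17,0],[.6,.17,0]])).round(0).tolist())
P=np.load('pics/top0.npy')
for u,v in [(295,142),(232,155),(300,188),(202,210)]: print(P[v,u].round(3))
E
```

```text
shift [-162.5  752.3  128.4] turn 25.7 t 0.725 pos [0.3904 0.4166 0.3281] rpy [ 3.141 -0.     0.366] F [ 0.7  0.  -1. ] op 0.0853 q [-1.1   0.29  0.26  1.6  -0.08  1.26 -0.46]
[[283.0, 225.0], [262.0, 196.0], [295.0, 209.0], [296.0, 243.0], [271.0, 244.0], [271.0, 210.0]]
[0.782 0.096 0.065]
[0.746 0.274 0.064]
[0.658 0.084 0.023]
[0.602 0.369 0.003]
```

servo_tool --targets "-2 60 0 5 0; -4 120 0 10 0; -6 180 0 15 0; -8 240 0 20 0; -10 300 0 25 0"

```text
time_s: 1.35
tool_pos: [0.4886, 0.131, 0.3281]
ee_rot: [3.141, -0.0, -0.073]
ft_force: [1.2, 0.0, 0.1]
opening: 0.0858
```

```bash
python3 go.py 0.508 -0.344 0.2 -4.7
```

```text
shift [ 54.  472.4 128.2] turn 0.5 t 1.35 pos [0.4886 0.131  0.3281] rpy [ 3.141 -0.    -0.073] F [1.2 0.  0.1] op 0.0858 q [-0.78  0.17  0.49  1.77 -0.08  1.22 -0.33]
```

servo_tool --targets "10 60 0 0.5 0; 20 120 0 0.5 0; 30 180 0 0.5 0; 40 240 0 0.5 0; 50 300 0 0.5 0"

```text
time_s: 1.98
tool_pos: [0.5164, -0.1734, 0.328]
ee_rot: [-3.141, -0.0, -0.081]
ft_force: [0.4, 0.2, -0.7]
opening: 0.0851
```

servo_tool --targets "0 60 20 0 0; 0 115 55 0 0; 0 170 90 0 0; 0 172 120 0 0; 0 172 128 0 0"

```text
time_s: 2.6
tool_pos: [0.5006, -0.3445, 0.1975]
ee_rot: [-3.14, 0.004, -0.083]
ft_force: [0.1, 0.6, 0.1]
opening: 0.0856
```

```bash
python3 go.py 0.508 -0.342 0.061 -4.7; python3 -c "
from h import *
snap('side','s1');im,_=snap('top','t1')
a=cv2.imread('pics/s1.png')[240:400,280:440];b=cv2.imread('pics/t1.png')[160:320,360:520]
cv2.imwrite('pics/c2.png',cv2.resize(np.hstack([a,b]),None,fx=2.5,fy=2.5))
p=np.array([[.5075,-.352,.11],[.515,-.253,.11],[.508,-.342,.08]]);print(proj('side',p),proj('top',p))"
```

```text
shift [  7.7  -2.8 136.5] turn -0.0 t 2.6 pos [ 0.5006 -0.3445  0.1975] rpy [-3.14   0.004 -0.083] F [0.1 0.6 0.1] op 0.0856 q [ 0.06  0.54  0.67  1.68 -0.38  1.06  0.77]
[[378.19425879 336.06176073]
 [359.55611485 307.75868115]
 [375.25645226 344.2943017 ]] [[462.55144054 231.19070876]
 [425.53282521 229.12306049]
 [455.7595141  232.99679081]]
```

View pics/c2.png

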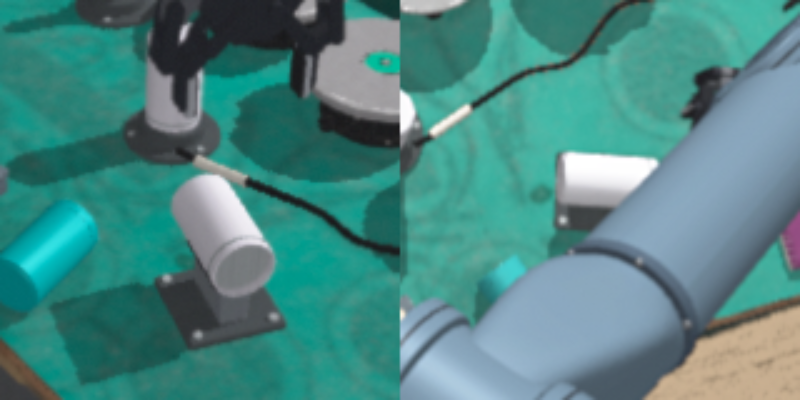

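servo_tool --targets "8 -3 40 0 0; 8 -3 80 0 0; 8 -3 120 0 0; 8 -3 139 0 0; 8 -3 139 0 0.2"

```text
time_s: 3.32
tool_pos: [0.5111, -0.3402, 0.0607]
ee_rot: [-3.14, 0.001, -0.079]
ft_force: [0.4, 0.2, 0.2]
opening: 0.0696
```

servo_tool --targets "0 0 0 0 1; 0 0 0 0 1; 0 0 0 0 1; 0 0 0 0 1; 0 0 0 0 1" --squeeze 25

```text
time_s: 3.95
tool_pos: [0.5101, -0.3431, 0.0644]
ee_rot: [3.141, 0.0, -0.081]
ft_force: [-9.1, 0.9, 17.1]
opening: 0.0389
```

```bash
python3 go.py 0.508 -0.342 0.061 -4.7
```

```text
shift [-2.2 -1.   3.4] turn 0.1 t 3.95 pos [ 0.5101 -0.3431  0.0644] rpy [ 3.141  0.    -0.081] F [-9.1  0.9 17.1] op 0.0389 q [ 0.12  0.72  0.57  1.75 -0.5   0.82  0.85]
```

```bash
python3 -c "
from h import *
snap('side','s2');snap('top','t2')
a=cv2.imread('pics/s2.png')[260:400,300:440];b=cv2.imread('pics/t2.png')[160:320,380:540]
cv2.imwrite('pics/c3.png',np.hstack([cv2.resize(a,(560,560)),cv2.resize(b,(240,240)) if 0 else np.vstack([cv2.resize(b,(240,240)),np.zeros((320,240,3),np.uint8)])]))"
```

```text
(no output)
```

View pics/c3.png

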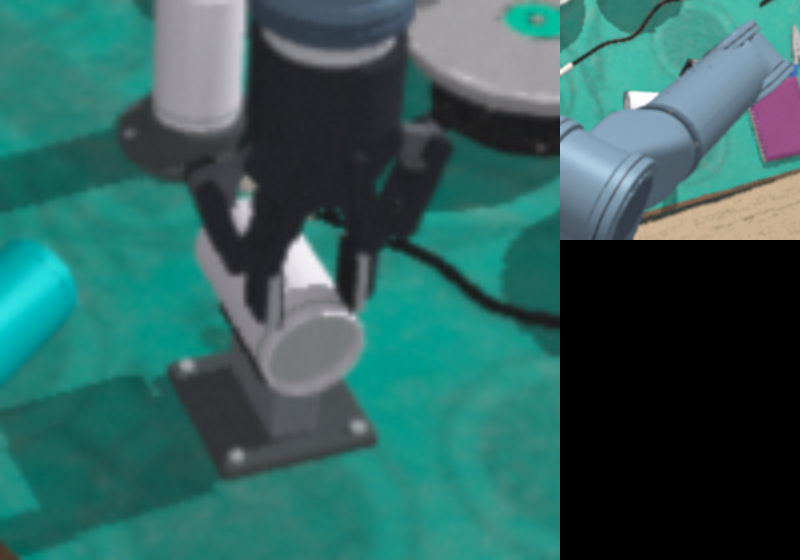

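```bash
python3 -c "
from h import *
S=np.load('pics/s2.npy')
for u,v in [(369,338),(367,335),(366,330),(389,335),(388,328),(390,322),(370,345),(376,350)]: print(u,v,S[v,u].round(3))
print(proj('side',np.array([[.51,-.343,.064],[.491,-.341,.064],[.53,-.345,.064],[.491,-.341,.1],[.53,-.345,.1]])).round(0).tolist())
S=np.load('pics/s2.npy');k=(abs(S[...,0]-.511)<.03)&(abs(S[...,1]+.342)<.025);print(len(S[k]))
"
```

```text
369 338 [ 0.487 -0.35   0.11 ]
367 335 [ 0.481 -0.354  0.123]
366 330 [ 0.481 -0.347  0.131]
389 335 [ 0.53  -0.357  0.109]
388 328 [ 0.526 -0.356  0.128]
390 322 [ 0.529 -0.358  0.144]
370 345 [ 0.492 -0.348  0.089]
376 350 [ 0.507 -0.348  0.07 ]
[[376.0, 350.0], [367.0, 352.0], [385.0, 348.0], [368.0, 339.0], [386.0, 335.0]]
2867
```

```bash
python3 -c "
from h import *
for z in (.2,.21,.22,.235): print(z,proj('side',np.array([[.459,-.341,z],[.5425,-.348,z]])).round(0).tolist())
S=np.load('pics/s1.npy')
k=(abs(S[...,0]-.50)<.07)&(abs(S[...,1]+.345)<.03)&(S[...,2]>.15);q=S[k];print(np.percentile(q,[0.5,2,5],axis=0).round(3))
S=np.load('pics/s2.npy')
for x0 in(.48,.53):
  k=(abs(S[...,0]-x0)<.006)&(abs(S[...,1]+.348)<.02);q=S[k];print(np.sort(q[:,2])[:60:4].round(3))
"
```

```text
0.2 [[356.0, 303.0], [396.0, 295.0]]
0.21 [[356.0, 299.0], [396.0, 291.0]]
0.22 [[356.0, 294.0], [396.0, 287.0]]
0.235 [[357.0, 288.0], [397.0, 280.0]]
[[ 0.43  -0.375  0.252]
 [ 0.432 -0.374  0.264]
 [ 0.435 -0.373  0.289]]
[-0.     0.001  0.002  0.003  0.004  0.004  0.005  0.005  0.006  0.007
  0.008  0.009  0.01   0.01   0.01 ]
[-0.001  0.001  0.002  0.004  0.005  0.005  0.006  0.007  0.008  0.009
  0.009  0.009  0.01   0.01   0.011]
```

servo_tool --targets "0 0 -6 0 0; 0 0 -6 0 0; 0 0 -6 0 0; 0 0 -6 0 0; 0 0 -6 0 0"

```text
time_s: 4.68
tool_pos: [0.51, -0.3429, 0.0702]
ee_rot: [3.141, 0.001, -0.08]
ft_force: [-0.1, 0.6, -0.1]
opening: 0.0849
```

servo_tool --targets "0 0 10 0 0; 0 0 20 0 0; 0 0 30 0 0; 0 0 33 0 0; 0 0 33 0 0"

```text
time_s: 5.3
tool_pos: [0.5098, -0.3429, 0.0369]
ee_rot: [3.141, 0.001, -0.08]
ft_force: [0.6, -0.1, -0.0]
opening: 0.0853
```

```bash
python3 go.py 0.508 -0.342 0.035 -4.7;  python3 -c "
from h import *
snap('side','s3')
a=cv2.imread('pics/s3.png')[260:400,300:440]
cv2.imwrite('pics/c4.png',cv2.resize(a,(560,560)))"
```

```text
shift [-1.9 -0.8  1.9] turn 0.1 t 5.3 pos [ 0.5098 -0.3429  0.0369] rpy [ 3.141e+00  1.000e-03 -8.000e-02] F [ 0.6 -0.1 -0. ] op 0.0853 q [ 0.14  0.75  0.54  1.76 -0.53  0.78  0.87]
```

View pics/c4.png

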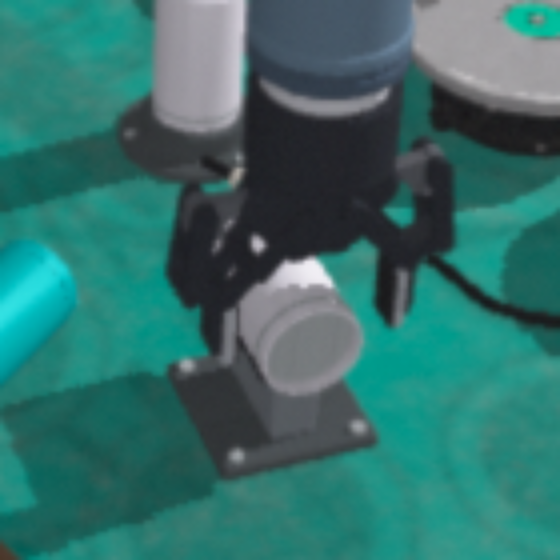

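servo_tool --targets "0 0 0 0 1; 0 0 0 0 1; 0 0 0 0 1; 0 0 0 0 1; 0 0 0 0 1" --squeeze 25

```text
time_s: 5.98
tool_pos: [0.5099, -0.3433, 0.0378]
ee_rot: [3.141, 0.001, -0.081]
ft_force: [-2.4, 0.5, 5.8]
opening: 0.0557
```

```bash
python3 go.py 0.508 -0.342 0.035 -4.7
```

```text
shift [-2.  -1.2  2.8] turn 0.1 t 5.975 pos [ 0.5099 -0.3433  0.0378] rpy [ 3.141e+00  1.000e-03 -8.100e-02] F [-2.4  0.5  5.8] op 0.0557 q [ 0.14  0.75  0.54  1.76 -0.52  0.78  0.87]
```

servo_tool --targets "0 0 -15 0 1; 0 0 -40 0 1; 0 0 -75 0 1; 0 0 -110 0 1; 0 0 -130 0 1"

```text
time_s: 6.6
tool_pos: [0.5107, -0.3438, 0.1702]
ee_rot: [3.14, -0.002, -0.081]
ft_force: [0.9, -0.4, -1.8]
opening: 0.0553
```

```bash
python3 go.py 0.636 0.05 0.25 -4.7;  python3 -c "
from h import *
im,S=snap('side','s4')
a=cv2.imread('pics/s4.png')[220:380,300:460]
cv2.imwrite('pics/c5.png',cv2.resize(a,(480,480)))"
```

```text
shift [  93.3 -402.5  -80.3] turn 0.1 t 6.6 pos [ 0.5107 -0.3438  0.1702] rpy [ 3.14e+00 -2.00e-03 -8.10e-02] F [ 0.9 -0.4 -1.8] op 0.0553 q [ 0.06  0.58  0.65  1.69 -0.41  1.    0.78]
```

View pics/c5.png

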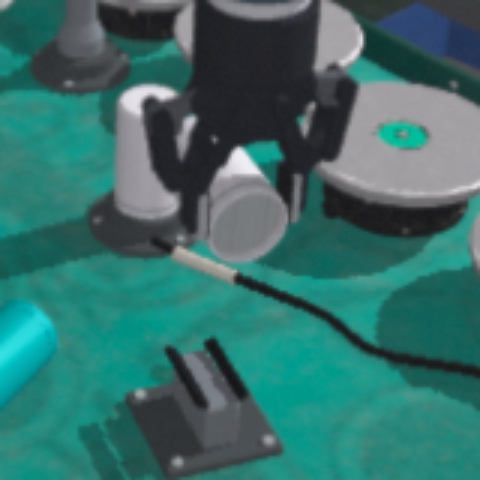

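servo_tool --targets "10 -30 -30 0 1; 20 -80 -60 0 1; 35 -135 -80 0 1; 50 -190 -80 0 1; 60 -245 -80 0 1" --squeeze 20

```text
time_s: 7.28
tool_pos: [0.5911, -0.1027, 0.251]
ee_rot: [3.139, -0.004, -0.08]
ft_force: [0.9, -1.1, -1.3]
opening: 0.0556
```

```bash
cat > tilt.py <<'E'
from h import *
import sys
def tilt(S,p,tag=''):
    # white can points near the grasp; plane of the closed face seen from -y
    k=(abs(S[...,0]-p[0])<.02)&(abs(S[...,1]-p[1])<.05)&(abs(S[...,2]-(p[2]+.044))<.022); 
    q=S[k]; 
    best=None; rng=np.random.default_rng(0)
    for _ in range(400):
        a=q[rng.choice(len(q),3)]; n=np.cross(a[1]-a[0],a[2]-a[0]); 
        if np.linalg.norm(n)<1e-6: continue
        n/=np.linalg.norm(n); i=abs((q-a[0])@n)<.002
        if best is None or i.sum()>best.sum(): best=i
    c=q[best].mean(0); n=np.linalg.svd(q[best]-c)[2][2]; n*=-np.sign(n[1]); print(tag,len(q),best.sum(),'c',c.round(3),'normal',n.round(3),'tilt up deg',np.degrees(np.arcsin(n[2])).round(1))
E
python3 - <<'E'
from tilt import *
tilt(np.load('pics/s3.npy'),[.51,-.343,.037],'cradle')
tilt(np.load('pics/s4.npy'),[.511,-.344,.170],'s4')
s=manip.state(); im,S=snap('side','s5'); tilt(S,s["tool_pos"],'s5')
c=proj('side',s["tool_pos"]+[0,0,.04]).astype(int); cv2.imwrite('pics/c6.png',cv2.resize(cv2.imread('pics/s5.png')[c[1]-80:c[1]+80,c[0]-80:c[0]+80],(480,480)))
E
python3 go.py 0.636 0.05 0.25 -4.7
```

```text
cradle 314 203 c [ 0.511 -0.348  0.079] normal [-0.121 -0.993 -0.007] tilt up deg -0.4
s4 359 255 c [ 0.511 -0.348  0.212] normal [-0.092 -0.996  0.01 ] tilt up deg 0.6
s5 298 170 c [ 0.59  -0.106  0.294] normal [-0.044 -0.999  0.013] tilt up deg 0.7
shift [  32.5 -144.6    0.7] turn 0.7 t 7.325 pos [ 0.5935 -0.092   0.25  ] rpy [-3.138e+00 -3.000e-03 -7.000e-02] F [ 2.1  8.5 -2.3] op 0.0558 q [-0.4   0.46  0.67  1.65 -0.32  1.14  0.28]
```

View pics/c6.png

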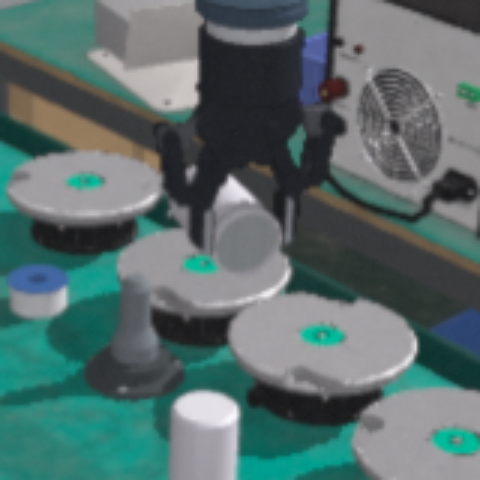

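```bash
python3 - <<'E'
from h import *
from scipy.optimize import least_squares
for f in('top0','side0'):
    Q=np.load(f'pics/{f}.npy')
    for z0,z1,r in((.1,.116,.03),(.065,.095,.03),(.005,.0115,.075)):
        k=(np.hypot(Q[...,0]-.636,Q[...,1]-.196)<r)&(Q[...,2]>z0)&(Q[...,2]<z1); q=Q[k]; print(f,z0,len(q),q.mean(0).round(4),np.percentile(q,[3,97],axis=0)[:,:2].round(3).tolist())
# overlay expected outlines
vs=[]
for n in('top','side'):
    im=cv2.imread(f'pics/{n}0.png'); im=cv2.resize(im,None,fx=4,fy=4,interpolation=cv2.INTER_CUBIC)
    a=np.linspace(0,2*np.pi,60)
    for z,r in((.009,.05),(.025,.035),(.042,.023),(.1,.015)):
        c=proj(n,np.stack([.636+r*np.cos(a),.196+r*np.sin(a),0*a+z],-1))*4+1.5
        cv2.polylines(im,[c.astype(np.int32)],True,(0,0,255),1)
    c=(proj(n,[.636,.196,.05])*4).astype(int); vs.append(im[c[1]-180:c[1]+180,c[0]-180:c[0]+180])
cv2.imwrite('pics/c7.png',np.hstack(vs))
E
```

```text
top0 0.1 80 [0.6334 0.1949 0.1075] [[0.622, 0.182], [0.646, 0.208]]
top0 0.065 30 [0.6256 0.1914 0.0813] [[0.62, 0.181], [0.638, 0.208]]
top0 0.005 487 [0.6325 0.1911 0.0078] [[0.574, 0.132], [0.699, 0.256]]
side0 0.1 58 [0.6322 0.1901 0.107 ] [[0.619, 0.181], [0.645, 0.202]]
side0 0.065 88 [0.6302 0.1857 0.0805] [[0.618, 0.177], [0.645, 0.196]]
side0 0.005 281 [0.6323 0.1849 0.0079] [[0.572, 0.141], [0.703, 0.257]]
```

View pics/c7.png

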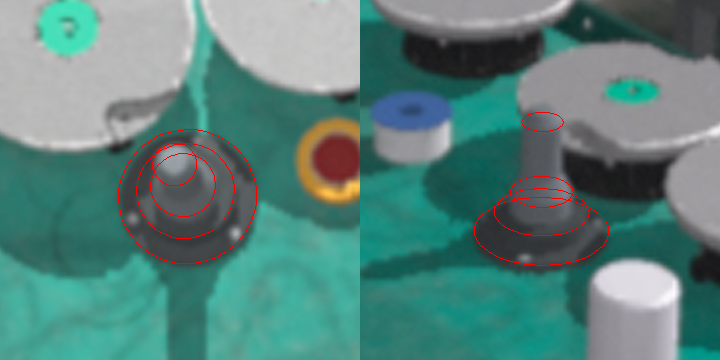

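```bash
python3 go.py 0.626 0.055 0.20 -4.7
```

```text
shift [  22.  -148.7   50.7] turn 0.7 t 7.325 pos [ 0.5935 -0.092   0.25  ] rpy [-3.138e+00 -3.000e-03 -7.000e-02] F [ 2.1  8.5 -2.3] op 0.0558 q [-0.4   0.46  0.67  1.65 -0.32  1.14  0.28]
```

servo_tool --targets "8 -50 0 0.7 1; 16 -100 10 0.7 1; 22 -148 30 0.7 1; 22 -150 75 0.7 1; 22 -150 120 0.7 1"

```text
time_s: 7.95
tool_pos: [0.6258, 0.0577, 0.1286]
ee_rot: [-3.138, -0.002, -0.08]
ft_force: [0.8, 0.3, -2.0]
opening: 0.0557
```

```bash
python3 go.py 0.626 0.071 0.078 -4.7; python3 - <<'E'
from tilt import *
s=manip.state(); im,S=snap('side','s6'); tilt(S,s["tool_pos"],'s6')
E
```

```text
shift [ -1.  -13.1  50.6] turn 0.1 t 7.95 pos [0.6258 0.0577 0.1286] rpy [-3.138e+00 -2.000e-03 -8.000e-02] F [ 0.8  0.3 -2. ] op 0.0557 q [-0.56  0.64  0.58  1.68 -0.42  0.94  0.1 ]
s6 224 119 c [0.626 0.054 0.172] normal [-0.079 -0.996 -0.031] tilt up deg -1.8
```

servo_tool --targets "0 0 30 0 1; 0 0 50 0 1; 0 -12 50 0 1; 0 -22 50 0 1; 0 -25 50 0 1"

```text
time_s: 8.62
tool_pos: [0.6241, 0.084, 0.0737]
ee_rot: [-3.139, 0.005, -0.078]
ft_force: [0.2, -0.8, -1.8]
opening: 0.0559
```

servo_tool --targets "0 -3 -2 0 1; 0 -6 -4 0 1; 0 -10 -8 0 1; 0 -14 -13 0 1; 0 -18 -18 0 1"

```text
time_s: 9.25
tool_pos: [0.6255, 0.0983, 0.0923]
ee_rot: [3.14, 0.005, -0.081]
ft_force: [-1.0, -7.8, 0.5]
opening: 0.0556
```

```bash
python3 go.py 0.628 0.101 0.098 -4.7; python3 - <<'E'
from tilt import *
s=manip.state(); im,S=snap('side','s7'); tilt(S,s["tool_pos"],'s7')
E
```

```text
shift [ 2.2 -2.9 -5.7] turn 0.1 t 9.25 pos [0.6255 0.0983 0.0923] rpy [ 3.14   0.005 -0.081] F [-1.  -7.8  0.5] op 0.0556 q [-0.6   0.7   0.55  1.68 -0.45  0.89  0.05]
s7 235 108 c [0.624 0.094 0.136] normal [-0.014 -0.986  0.165] tilt up deg 9.5
```

servo_tool --targets "0 -7 -11 0 1; 0 -16 -21 0 1; 0 -25 -29 0 1; 0 -36 -37 0 1; 0 -49 -43 0 1"

```text
time_s: 9.93
tool_pos: [0.6323, 0.1436, 0.1392]
ee_rot: [3.137, -0.001, -0.083]
ft_force: [-0.6, -9.6, 11.5]
opening: 0.0555
```

```bash
python3 go.py 0.633 0.205 0.141 -4.7; python3 - <<'E'
from tilt import *
s=manip.state(); im,S=snap('side','s8'); tilt(S,s["tool_pos"],'s8')
E
```

```text
shift [ -4.5 -61.2  -2.1] turn -0.1 t 9.925 pos [0.6323 0.1436 0.1392] rpy [ 3.137e+00 -1.000e-03 -8.300e-02] F [-0.6 -9.6 11.5] op 0.0555 q [-0.69  0.66  0.59  1.62 -0.42  0.99 -0.05]
s8 238 107 c [0.632 0.133 0.188] normal [-0.019 -0.589  0.808] tilt up deg 53.9
```

servo_tool --targets "0 -8 -6 0 1; 0 -22 -9 0 1; 0 -36 -10 0 1; 0 -50 -9 0 1; 0 -61 -8 0 1"

```text
time_s: 10.6
tool_pos: [0.6376, 0.209, 0.1474]
ee_rot: [3.139, -0.001, -0.08]
ft_force: [0.2, -0.2, -1.4]
opening: 0.0555
```

```bash
python3 go.py 0.635 0.195 0.15 -4.7; python3 - <<'E'
from tilt import *
s=manip.state(); p=s["tool_pos"]
v=[]
for n in('side','top'):
    im,S=snap(n,n+'9'); 
    k=(abs(S[...,0]-p[0])<.033)&(abs(S[...,1]-p[1])<.045)&(S[...,2]>p[2]-.04)&(S[...,2]<p[2]+.025); q=S[k]
    print(n,len(q),q.mean(0).round(3))
    c=proj(n,p).astype(int); v.append(cv2.resize(cv2.imread(f'pics/{n}9.png')[c[1]-60:c[1]+60,c[0]-60:c[0]+60],(400,400)))
    if n=='side': tilt(S,p)
cv2.imwrite('pics/c8.png',np.hstack(v))
E
```

```text
shift [-1.5 14.2 -2.6] turn 0.1 t 10.6 pos [0.6376 0.209  0.1474] rpy [ 3.139e+00 -1.000e-03 -8.000e-02] F [ 0.2 -0.2 -1.4] op 0.0555 q [-0.76  0.69  0.58  1.55 -0.42  1.03 -0.14]
side 220 [0.624 0.217 0.142]
 225 106 c [0.637 0.2   0.198] normal [ 0.023 -0.653  0.757] tilt up deg 49.2
top 18 [0.63  0.193 0.11 ]
```

View pics/c8.png

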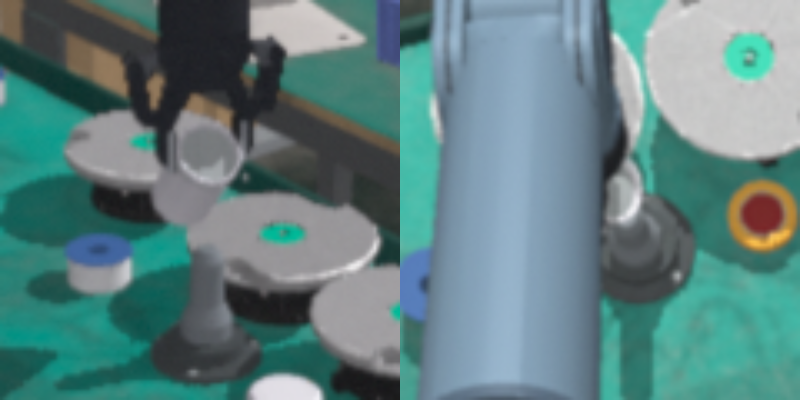

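servo_tool --targets "0 0 -15 0 1; 0 5 -32 0 1; 0 45 -35 0 1; 0 86 -25 0 1; 0 86 10 0 1"

```text
time_s: 11.32
tool_pos: [0.6337, 0.1174, 0.1415]
ee_rot: [3.139, -0.008, -0.086]
ft_force: [-0.0, 1.1, -1.3]
opening: 0.0554
```

servo_tool --targets "0 0 14 0 1; 0 0 14 0 1; 0 -6 14 0 1; 0 -12 14 0 1; 0 -18 14 0 1"

```text
time_s: 11.95
tool_pos: [0.636, 0.1338, 0.1287]
ee_rot: [3.136, -0.01, -0.086]
ft_force: [-2.9, -9.7, 8.7]
opening: 0.0551
```

```bash
python3 go.py 0.632 0.144 0.124 -4.7; python3 - <<'E'
from tilt import *
s=manip.state(); p=s["tool_pos"]
im,S=snap('side','s10'); tilt(S,p)
E
```

```text
shift [-4.9 -9.8  4.6] turn -0.2 t 11.95 pos [0.636  0.1338 0.1287] rpy [ 3.136 -0.01  -0.086] F [-2.9 -9.7  8.7] op 0.0551 q [-0.67  0.68  0.58  1.63 -0.43  0.96 -0.03]
 253 122 c [0.636 0.125 0.179] normal [-0.003 -0.598  0.802] tilt up deg 53.3
```

servo_tool --targets "0 0 -3 0 1; 0 0 -6 0 1; 0 0 -8 0 1"

```text
time_s: 12.38
tool_pos: [0.6359, 0.1345, 0.1371]
ee_rot: [3.136, -0.01, -0.085]
ft_force: [0.7, -0.2, -1.5]
opening: 0.0551
```

```bash
python3 go.py 0.632 0.144 0.124 -4.7; python3 - <<'E'
from tilt import *
s=manip.state(); p=s["tool_pos"]
im,S=snap('side','s11'); tilt(S,p)
a=cv2.imread('pics/s11.png'); c=proj('side',[.635,.17,.11]).astype(int); a=cv2.resize(a[c[1]-60:c[1]+60,c[0]-60:c[0]+60],(600,600),interpolation=cv2.INTER_CUBIC); cv2.imwrite('pics/c9.png',a)
E
```

```text
shift [-4.9 -9.2 13. ] turn -0.2 t 12.375 pos [0.6359 0.1345 0.1371] rpy [ 3.136 -0.01  -0.085] F [ 0.7 -0.2 -1.5] op 0.0551 q [-0.68  0.67  0.59  1.62 -0.42  0.97 -0.03]
 252 123 c [0.635 0.123 0.186] normal [-0.149 -0.657  0.739] tilt up deg 47.6
```

View pics/c9.png

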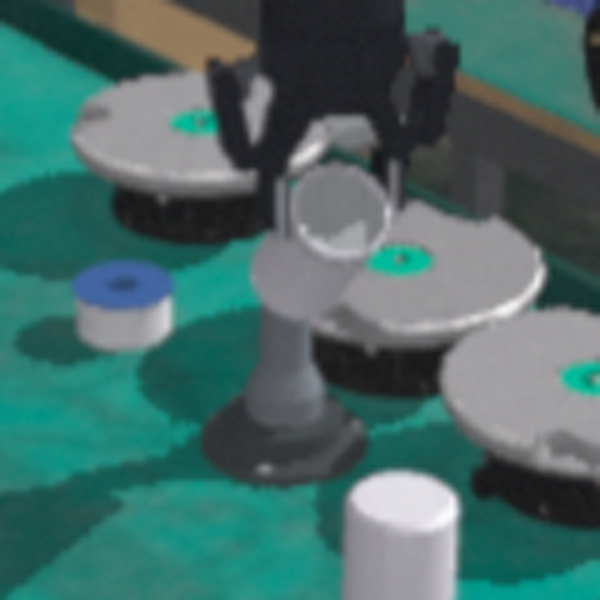

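servo_tool --targets "0 -11 0 0 1; 0 -20 0 0 1; 0 -29 0 0 1; 0 -37 0 0 1; 0 -44 0 0 1"

```text
time_s: 13.05
tool_pos: [0.6426, 0.1769, 0.1411]
ee_rot: [3.136, -0.015, -0.086]
ft_force: [-2.1, -5.5, 21.3]
opening: 0.0553
```

```bash
python3 go.py 0.636 0.2055 0.137 -4.7; python3 - <<'E'
from tilt import *
s=manip.state(); p=s["tool_pos"]
im,S=snap('side','s12'); tilt(S,p)
E
```

```text
shift [ -9.1 -27.9   3.8] turn -0.2 t 13.05 pos [0.6426 0.1769 0.1411] rpy [ 3.136 -0.015 -0.086] F [-2.1 -5.5 21.3] op 0.0553 q [-0.73  0.69  0.59  1.58 -0.42  1.   -0.1 ]
 233 82 c [0.642 0.159 0.201] normal [-0.09  -0.211  0.973] tilt up deg 76.7
```

servo_tool --targets "0 0 -10 0 1; -5 -4 -18 0 1; -9 -12 -18 0 1; -9 -17 -18 0 1; -9 -17 -15 0 1"

```text
time_s: 13.72
tool_pos: [0.6346, 0.1974, 0.1552]
ee_rot: [3.137, -0.015, -0.083]
ft_force: [0.4, 0.5, -0.8]
opening: 0.0544
```

servo_tool --targets "0 0 4 0 1; 0 0 9 0 1; 0 0 14 0 1"

```text
time_s: 14.1
tool_pos: [0.6359, 0.1979, 0.1458]
ee_rot: [3.14, -0.016, -0.084]
ft_force: [-14.2, 0.4, 38.6]
opening: 0.0549
```

```bash
python3 go.py 0.636 0.2055 0.137 -4.7; python3 - <<'E'
from tilt import *
s=manip.state(); p=s["tool_pos"]
im,S=snap('side','s13'); tilt(S,p+[0,0,.01])
E
```

```text
shift [-0.7 -7.6  8.7] turn -0.1 t 14.1 pos [0.6359 0.1979 0.1458] rpy [ 3.14  -0.016 -0.084] F [-14.2   0.4  38.6] op 0.0549 q [-0.76  0.68  0.59  1.58 -0.42  1.   -0.13]
 252 122 c [0.636 0.185 0.207] normal [ 0.025 -0.337  0.941] tilt up deg 70.3
```

servo_tool --targets "0 0 -8 0 1; 0 10 -10 0 1; 2 20 -10 0 1; 2 22 -10 0 1; 2 22 -5 0 1"

```text
time_s: 14.78
tool_pos: [0.6362, 0.1755, 0.1506]
ee_rot: [3.141, -0.016, -0.084]
ft_force: [-0.7, 0.6, -1.6]
opening: 0.0544
```

servo_tool --targets "0 0 4 0 1; 0 0 8 0 1; 0 0 12 0 1"

```text
time_s: 15.15
tool_pos: [0.6364, 0.1748, 0.1397]
ee_rot: [3.14, -0.016, -0.084]
ft_force: [-9.0, -5.1, 25.6]
opening: 0.0547
```

```bash
python3 go.py 0.636 0.195 0.137 -4.7; python3 - <<'E'
from tilt import *
s=manip.state(); p=s["tool_pos"]
for n in ('side','top'):
    im,S=snap(n,n[0]+'14'); tilt(S,p+[0,0,.01])
E
```

```text
shift [ -2.1 -20.1   2.6] turn -0.1 t 15.15 pos [0.6364 0.1748 0.1397] rpy [ 3.14  -0.016 -0.084] F [-9.  -5.1 25.6] op 0.0547 q [-0.73  0.67  0.59  1.6  -0.42  0.98 -0.09]
 259 96 c [0.636 0.161 0.201] normal [ 0.044 -0.286  0.957] tilt up deg 73.2
 118 65 c [0.633 0.147 0.193] normal [-0.07  -0.31   0.948] tilt up deg 71.5
```

```bash
cat > fit.py <<'E'
from h import *
from scipy.optimize import least_squares
def fit(tags,p,t0):
    q=[]
    for t in tags:
        S=np.load(f'pics/{t}.npy'); im=cv2.cvtColor(cv2.imread(f'pics/{t}.png'),cv2.COLOR_BGR2HSV)
        k=(np.hypot(S[...,0]-p[0],S[...,1]-p[1])<.10)&(S[...,2]>.085)&(S[...,2]<p[2]+.09)&(im[...,1]<45)&(im[...,2]>115)
        q.append(S[k]); print(t,k.sum())
    q=np.vstack(q)
    def f(x):
        a=np.radians(x[3]); b=np.radians(x[4]); h=np.array([np.cos(b),np.sin(b)])
        ax=np.array([np.cos(a)*h[0],np.cos(a)*h[1],-np.sin(a)]); d=q-x[:3]; s=d@ax; r=np.linalg.norm(d-s[:,None]*ax,axis=1)
        ds=np.maximum(-s,s-.1); dr=r-.028
        return np.where((ds>0)&(dr>0),np.hypot(ds,dr),np.maximum(ds,dr))
    best=min((least_squares(f,[p[0],p[1]-.01,p[2]+.05,t,85],loss='soft_l1',f_scale=.002,x_scale=[.01,.01,.01,10,10]) for t in (t0-20,t0,t0+15)),key=lambda r:r.cost)
    x=best.x; a,b=np.radians(x[3:]); ax=np.array([np.cos(a)*np.cos(b),np.cos(a)*np.sin(b),-np.sin(a)])
    print('closed',x[:3].round(4),'tilt',x[3:].round(1),'mouth',(x[:3]+.1*ax).round(4),'inl',(abs(f(x))<.003).mean().round(2),len(q)); return x,ax
E
python3 - <<'E'
from fit import *
fit(['s5'],[.593,-.095,.251],0)
fit(['s8'],[.632,.1436,.139],54)
fit(['s11'],[.636,.1345,.137],53)
fit(['s14'],[.6364,.1748,.1397],72)
x,ax=fit(['s14','t14'],[.6364,.1748,.1397],72)
im=cv2.imread('pics/s14.png'); im=cv2.resize(im,None,fx=5,fy=5,interpolation=cv2.INTER_CUBIC)
a=np.linspace(0,2*np.pi,60); u=np.cross(ax,[0,0,1]);u/=np.linalg.norm(u); w=np.cross(ax,u)
def ring(c,u,w,r,col): cv2.polylines(im,[(proj('side',c+r*(np.cos(a)[:,None]*u+np.sin(a)[:,None]*w))*5+2).astype(np.int32)],True,col,1)
for s in(0,.05,.1): ring(x[:3]+s*ax,u,w,.028,(0,0,255))
for z,r in((.025,.035),(.058,.015),(.1,.015),(.11,.008)): ring(np.array([.635,.195,z]),np.array([1,0,0]),np.array([0,1,0]),r,(255,0,0))
c=(proj('side',[.635,.18,.12])*5).astype(int); cv2.imwrite('pics/c10.png',im[c[1]-300:c[1]+250,c[0]-250:c[0]+250])
E
```

```text
s5 1112
closed [ 0.5706 -0.1077  0.1766] tilt [-68.7  50.2] mouth [ 0.5938 -0.0799  0.2698] inl 0.04 1112
s8 559
closed [0.6302 0.133  0.1899] tilt [44.6 87.1] mouth [0.6338 0.2041 0.1197] inl 0.72 559
s11 568
closed [0.6333 0.1234 0.1877] tilt [46.4 86.4] mouth [0.6377 0.1922 0.1152] inl 0.76 568
s14 705
closed [0.6335 0.1606 0.202 ] tilt [67.9 91.1] mouth [0.6328 0.1982 0.1093] inl 0.76 705
s14 705
t14 161
closed [0.6333 0.161  0.2016] tilt [68.1 90.5] mouth [0.633  0.1983 0.1088] inl 0.73 866
```

View pics/c10.png

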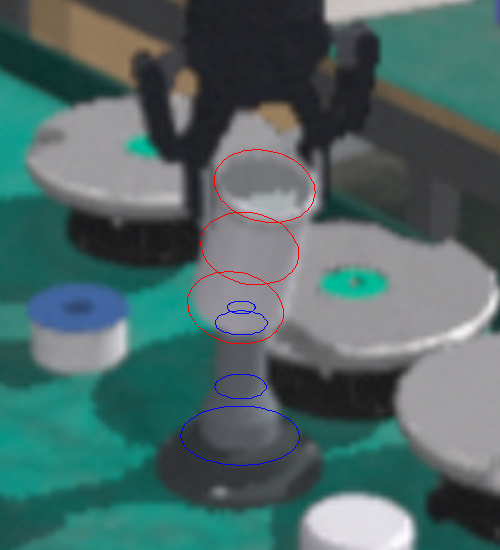

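```bash
python3 - <<'E'
from h import *
S=np.load('pics/s14.npy'); ax=np.array([-.007,.373,-.928]); c=np.array([.6334,.161,.2018])
o=proj('side',c).astype(int); print(o)
print('mm along axis from closed plane')
for v in range(o[1]-9,o[1]+10,2): print([int(round(1000*(S[v,u]-c)@ax)) if np.isfinite(S[v,u,0]) else None for u in range(o[0]-12,o[0]+13,2)])
S=np.load('pics/side0.npy'); o=proj('side',[.507,-.35,.08]).astype(int); print(o,'y in mm, cradle')
for v in range(o[1]-12,o[1]+14,2): print([int(round(1000*S[v,u,1])) if np.isfinite(S[v,u,0]) else None for u in range(o[0]-14,o[0]+15,2)])
E
```

```text
[331 186]
mm along axis from closed plane
[-28, -28, 251, 248, 245, 251, 246, 249, 1347, 1348, -8, -20, -26]
[-23, -22, 246, -5, -7, -1, -2, -4, -4, 1319, -10, -10, -12]
[-18, 236, -9, -2, -3, 1, -2, 4, 5, 1, -7, -10, -10]
[-8, -11, -3, 2, -3, 3, -3, 0, 0, 0, -4, -1, 3]
[1, -5, 4, 2, 0, 0, 2, 1, 2, 3, 1, -5, 8]
[3, 1, -8, 0, 3, -4, 3, 0, 1, 7, -3, -8, 13]
[8, 7, 5, -6, 2, 5, -2, 3, 3, 4, 3, -1, 267]
[16, 11, 7, 0, 1, -6, -4, 2, 4, -3, -1, 15, 266]
[17, 21, 14, 9, 2, 2, -1, -1, -1, 1, 10, 285, 267]
[287, 26, 20, 13, 10, 13, 6, 5, 6, 12, 16, 194, 190]
[376 346] y in mm, cradle
[-319, -325, -329, -333, -336, -339, -345, -340, -346, -345, -348, -340, -243, -243, -246]
[-321, -327, -334, -336, -341, -343, -347, -349, -354, -352, -352, -352, -248, -249, -253]
[-325, -331, -335, -344, -347, -348, -351, -353, -355, -349, -348, -355, -352, -256, -260]
[-330, -337, -340, -346, -349, -351, -347, -349, -345, -348, -348, -348, -349, None, -262]
[-336, -341, -345, -352, -354, -346, -347, -344, -348, -347, -345, -351, -350, -352, -272]
[-336, -343, -347, -352, -345, -346, -348, -349, -349, -347, -349, -349, -347, -355, -278]
[-336, -345, -352, -347, -347, -345, -350, -347, -349, -346, -346, -350, -347, -353, -282]
[-335, -348, -349, -346, -346, -347, -346, -348, -348, -348, -349, -349, -353, -355, -291]
[-322, -345, -346, -346, -346, -347, -348, -347, -348, -348, -346, -350, -352, -356, -293]
[-307, -345, -347, -346, -346, -346, -349, -349, -347, -349, -350, -355, -360, -301, -298]
[-307, -318, -350, -344, -346, -347, -345, -346, -349, -350, -352, -354, -304, -305, -307]
[-310, -318, -328, -352, -351, -350, -349, -349, -352, -357, -312, -315, -313, -311, -313]
[-308, -316, -328, -336, -342, -354, -353, -354, -343, -315, -319, -317, -323, -317, -319]
```

servo_tool --targets "0 0 -6 0 1; -4 4 -8 0 1; -8 7 -8 0 1; -8 7 -4 0 1; -8 7 0 0 1"

```text
time_s: 15.88
tool_pos: [0.6275, 0.1686, 0.1392]
ee_rot: [3.141, -0.015, -0.085]
ft_force: [0.1, -0.5, -1.2]
opening: 0.0546
```

servo_tool --targets "0 0 4 0 1; 0 0 8 0 1"

```text
time_s: 16.12
tool_pos: [0.6276, 0.1644, 0.1346]
ee_rot: [3.137, -0.014, -0.087]
ft_force: [-13.8, -11.0, 32.8]
opening: 0.0546
```

```bash
python3 go.py 0.636 0.195 0.137 -4.7; python3 - <<'E'
from fit import *
snap('side','s15'); fit(['s15'],manip.state()["tool_pos"],70)
E
```

```text
shift [  5.7 -31.2  -2.5] turn -0.3 t 16.125 pos [0.6276 0.1644 0.1346] rpy [ 3.137 -0.014 -0.087] F [-13.8 -11.   32.8] op 0.0546 q [-0.73  0.66  0.59  1.63 -0.42  0.96 -0.08]
s15 694
closed [0.6243 0.1496 0.1968] tilt [65.7 89.4] mouth [0.6248 0.1908 0.1056] inl 0.76 694
```

```bash
python3 - <<'E'
from h import *
s=manip.state(); F=s["ft_force"];T=s["ft_torque"]; print(F,T,s["tool_pos"])
r0=np.cross(F,T)/(F@F); print('r0',r0,'par',T@F/np.linalg.norm(F))
f=F/np.linalg.norm(F)
for ref in (0,.025,.17,.25):
    o=s["tool_pos"]+[0,0,ref]
    l=(.105-(o+r0)[2])/f[2]; print(ref,'point at z=.105',(o+r0+l*f).round(4))
E
```

```text
[-12.19716901  -8.88508483  28.73204619] [-1.75726937  3.02926455  0.23568951] [0.62721275 0.1641449  0.13407137]
r0 [-0.08462513 -0.04520805 -0.04990471] par 0.03975752097791524
0 point at z=.105 [0.5337 0.1125 0.105 ]
0.025 point at z=.105 [0.5444 0.1202 0.105 ]
0.17 point at z=.105 [0.6059 0.1651 0.105 ]
0.25 point at z=.105 [0.6399 0.1898 0.105 ]
```

```bash
python3 - <<'E'
from h import *
P=np.load('pics/top0.npy'); im=cv2.imread('pics/top0.png')
for v in (226,229,232,235,238,241):
    print(v,[(u,int(1000*P[v,u,1]),int(1000*P[v,u,2]),int(im[v,u].mean())) for u in range(419,430)])
E
```

```text
226 [(419, -259, 0, 133), (420, -260, 9, 135), (421, -265, -3, 126), (422, -265, 11, 102), (423, -254, 73, 128), (424, -255, 80, 137), (425, -254, 97, 166), (426, -255, 107, 244), (427, -259, 101, 255), (428, -259, 111, 255), (429, -262, 110, 254)]
229 [(419, -258, 1, 134), (420, -260, 5, 135), (421, -262, 7, 132), (422, -266, 3, 121), (423, -254, 72, 136), (424, -253, 89, 137), (425, -253, 102, 161), (426, -254, 107, 232), (427, -258, 105, 245), (428, -259, 110, 248), (429, -262, 108, 248)]
232 [(419, -256, 9, 132), (420, -261, -2, 132), (421, -262, 6, 135), (422, -253, 62, 140), (423, -253, 75, 145), (424, -253, 86, 145), (425, -252, 103, 155), (426, -254, 107, 203), (427, -256, 109, 227), (428, -259, 106, 231), (429, -262, 105, 231)]
235 [(419, -257, 3, 106), (420, -260, 2, 114), (421, -262, 4, 123), (422, -251, 69, 129), (423, -252, 77, 139), (424, -253, 85, 146), (425, -252, 102, 159), (426, -254, 104, 178), (427, -257, 104, 187), (428, -259, 108, 189), (429, -262, 103, 189)]
238 [(419, -258, -3, 95), (420, -260, 1, 106), (421, -262, 4, 119), (422, -263, 13, 118), (423, -251, 78, 136), (424, -251, 92, 147), (425, -254, 92, 155), (426, -256, 95, 163), (427, -259, 93, 165), (428, -262, 92, 165), (429, -264, 96, 167)]
241 [(419, -257, 0, 129), (420, -259, 2, 129), (421, -263, -1, 113), (422, -264, 7, 92), (423, -265, 11, 100), (424, -268, 12, 114), (425, -271, 12, 125), (426, -274, 12, 125), (427, -261, 80, 123), (428, -263, 83, 127), (429, -266, 85, 131)]
```

servo_tool --targets "0 0 -40 0 1; 0 0 -90 0 1; -10 50 -95 0 1; -22 108 -95 0 1; -34 168 -95 0 1"

```text
time_s: 16.8
tool_pos: [0.577, -0.001, 0.2293]
ee_rot: [3.137, -0.014, -0.086]
ft_force: [0.3, -1.2, -1.8]
opening: 0.0544
```

```bash
python3 go.py 0.518 -0.240 0.18 -4.7; python3 - <<'E'
from fit import *
snap('side','s16'); fit(['s16'],manip.state()["tool_pos"],65)
E
```

```text
shift [-38.9 242.9  49.8] turn -0.2 t 16.8 pos [ 0.577  -0.001   0.2293] rpy [ 3.137 -0.014 -0.086] F [ 0.3 -1.2 -1.8] op 0.0544 q [-0.6   0.44  0.69  1.75 -0.31  1.06  0.11]
s16 1424
closed [ 0.56   -0.0434  0.2597] tilt [78.2 33.8] mouth [ 0.577  -0.032   0.1619] inl 0.08 1424
```

servo_tool --targets "-10 60 5 0 1; -20 120 15 0 1; -30 180 30 0 1; -38 240 50 0 1; -38 240 50 0 1"

```text
time_s: 17.48
tool_pos: [0.5102, -0.2529, 0.1808]
ee_rot: [3.13, -0.011, -0.106]
ft_force: [0.2, 0.7, -1.0]
opening: 0.0542
```

```bash
python3 go.py 0.518 -0.245 0.087 -4.7; python3 - <<'E'
from fit import *
snap('side','s17'); fit(['s17'],manip.state()["tool_pos"],65)
E
```

```text
shift [ 5.9 -9.8 93.8] turn -1.3 t 17.475 pos [ 0.5102 -0.2529  0.1808] rpy [ 3.13  -0.011 -0.106] F [ 0.2  0.7 -1. ] op 0.0542 q [-0.15  0.49  0.7   1.82 -0.37  0.96  0.61]
s17 1202
closed [ 0.5064 -0.2666  0.2429] tilt [67.9 83.2] mouth [ 0.5108 -0.2293  0.1502] inl 0.83 1202
```

servo_tool --targets "6 -10 25 -1.3 1; 6 -10 50 -1.3 1; 6 -10 75 -1.3 1; 6 -10 92 -1.3 1; 6 -10 92 -1.3 1"

```text
time_s: 18.15
tool_pos: [0.5186, -0.2426, 0.0878]
ee_rot: [3.131, -0.009, -0.08]
ft_force: [0.4, -0.1, -2.0]
opening: 0.0542
```

servo_tool --targets "0 8 0 0 1; 0 17 2 0 1; 0 25 4 0 1; 0 33 6 0 1; 0 42 8 0 1"

```text
time_s: 18.77
tool_pos: [0.5153, -0.2845, 0.0807]
ee_rot: [3.132, -0.009, -0.08]
ft_force: [-2.1, 2.7, 8.1]
opening: 0.054
```

```bash
python3 go.py 0.511 -0.3315 0.037 -4.7; python3 - <<'E'
from fit import *
snap('side','s18'); fit(['s18'],manip.state()["tool_pos"],50)
E
```

```text
shift [-0.9 46.8 44.2] turn 0.1 t 18.775 pos [ 0.5153 -0.2845  0.0807] rpy [ 3.132 -0.009 -0.08 ] F [-2.1  2.7  8.1] op 0.054 q [-0.    0.65  0.59  1.83 -0.49  0.8   0.76]
s18 818
closed [ 0.5118 -0.2988  0.141 ] tilt [59.6 85.1] mouth [ 0.5162 -0.2484  0.0547] inl 0.75 818
```

servo_tool --targets "0 10 5 0 1; 0 19 11 0 1; 0 27 17 0 1; 0 35 23 0 1; 0 41 29 0 1"

```text
time_s: 19.45
tool_pos: [0.512, -0.3284, 0.0523]
ee_rot: [3.13, -0.01, -0.082]
ft_force: [-1.1, -0.3, 4.9]
opening: 0.0542
```

```bash
python3 go.py 0.511 -0.3315 0.037 -4.7; python3 - <<'E'
from fit import *
snap('side','s19'); fit(['s19'],manip.state()["tool_pos"],20)
E
```

```text
shift [-0.9  3.  15.3] turn 0.0 t 19.45 pos [ 0.512  -0.3284  0.0523] rpy [ 3.13  -0.01  -0.082] F [-1.1 -0.3  4.9] op 0.0542 q [ 0.1   0.72  0.56  1.79 -0.52  0.77  0.84]
s19 664
closed [ 0.5083 -0.3434  0.105 ] tilt [18.3 86.1] mouth [ 0.5147 -0.2487  0.0735] inl 0.72 664
```

servo_tool --targets "0 1 4 0 1; 0 2 8 0 1; 0 3 12 0 1; 0 3 14 0 1; 0 3 15 0 1"

```text
time_s: 20.12
tool_pos: [0.5107, -0.3353, 0.0375]
ee_rot: [3.125, -0.01, -0.084]
ft_force: [-2.2, -5.7, 7.1]
opening: 0.0541
```

```bash
python3 go.py 0.511 -0.3315 0.037 -4.7; python3 - <<'E'
from fit import *
snap('side','s20'); fit(['s20'],manip.state()["tool_pos"],0)
E
```

```text
shift [ 0.  -3.8  0.4] turn -0.1 t 20.125 pos [ 0.5107 -0.3353  0.0375] rpy [ 3.125 -0.01  -0.084] F [-2.2 -5.7  7.1] op 0.0541 q [ 0.11  0.74  0.55  1.79 -0.53  0.75  0.85]
s20 517
closed [ 0.5071 -0.3508  0.0874] tilt [ 4.6 85.3] mouth [ 0.5153 -0.2515  0.0795] inl 0.78 517
```

servo_tool --targets "0 0 0 0 0; 0 0 0 0 0; 0 0 0 0 0; 0 0 0 0 0; 0 0 0 0 0"

```text
time_s: 20.8
tool_pos: [0.5107, -0.3351, 0.0373]
ee_rot: [3.126, -0.01, -0.084]
ft_force: [-0.8, 0.3, 0.3]
opening: 0.0855
```

```bash
python3 go.py 0.5144 -0.2605 0.0365 -4.7; python3 - <<'E'
from fit import *
snap('side','s21'); fit(['s21'],manip.state()["tool_pos"],0)
E
```

```text
shift [ -2.5 -74.6  -0.4] turn -0.1 t 20.8 pos [ 0.5107 -0.3351  0.0373] rpy [ 3.126 -0.01  -0.084] F [-0.8  0.3  0.3] op 0.0855 q [ 0.11  0.74  0.55  1.79 -0.53  0.75  0.85]
s21 621
closed [ 0.5062 -0.3537  0.0816] tilt [ 0.  84.3] mouth [ 0.5161 -0.2542  0.0815] inl 0.82 621
```

servo_tool --targets "0 -20 0 0 0; -1 -42 0 0 0; -2 -62 0 0 0; -2 -71 0 0 0; -2 -71 0 0 0"

```text
time_s: 21.48
tool_pos: [0.515, -0.2634, 0.0362]
ee_rot: [3.126, -0.01, -0.082]
ft_force: [-0.3, -0.0, 0.3]
opening: 0.0858
```

servo_tool --targets "0 0 0 0 1; 0 0 0 0 1; 0 0 0 0 1; 0 0 0 0 1; 0 0 0 0 1" --squeeze 22

```text
time_s: 22.1
tool_pos: [0.5158, -0.2641, 0.0366]
ee_rot: [3.125, -0.012, -0.082]
ft_force: [4.0, -1.2, 2.3]
opening: 0.0539
```

servo_tool --targets "0 0 -20 0 1; 0 0 -60 0 1; 0 0 -110 0 1; 0 0 -160 0 1; 0 0 -200 0 1"

```text
time_s: 22.72
tool_pos: [0.5124, -0.2605, 0.239]
ee_rot: [3.125, -0.011, -0.084]
ft_force: [0.9, -0.3, -1.8]
opening: 0.0542
```

```bash
python3 go.py 0.640 0.15 0.24 -4.7; python3 - <<'E'
from h import *
im,S=snap('side','s22'); 
# face toward -y end: depth profile (y in mm) around expected end centre
p=manip.state()["tool_pos"]; o=proj('side',p+[-.007,-.09,.042]).astype(int); print(o)
for v in range(o[1]-14,o[1]+16,2): print([int(round(1000*S[v,u,1])) if np.isfinite(S[v,u,0]) else None for u in range(o[0]-16,o[0]+17,2)])
E
```

```text
shift [  92.8 -419.6   -6.9] turn -0.1 t 22.725 pos [ 0.5124 -0.2605  0.239 ] rpy [ 3.125 -0.011 -0.084] F [ 0.9 -0.3 -1.8] op 0.0542 q [-0.17  0.43  0.75  1.75 -0.32  1.07  0.59]
[383 262]
[-321, -325, -332, -335, -333, -337, -340, -342, -338, -340, -339, 17, 13, 11, 10, 10, 6]
[-325, -329, -334, -335, -341, -344, -346, -347, -350, -346, -350, -344, 45, 38, 35, 44, 40]
[-330, -332, -337, -341, -346, -347, -350, -352, -353, -357, -353, -356, -351, 40, 42, 45, 39]
[-333, -340, -342, -346, -349, -352, -355, -347, -348, -348, -347, -347, -356, -348, 45, 43, 43]
[-337, -340, -345, -349, -354, -348, -348, -349, -348, -348, None, -349, -348, -356, 47, 36, 40]
[-340, -346, -347, -353, -347, -346, -348, -347, -350, -349, -349, -351, -348, -351, -356, 33, 33]
[-340, -345, -352, -347, -346, -348, -349, -350, -348, -350, -350, -349, -348, -349, -357, 21, 27]
[-341, -351, -355, -346, -347, None, -345, -345, -346, -348, -350, -352, -348, -348, None, 17, 13]
[-344, -352, -345, -344, -348, -346, -348, -350, -348, -349, -349, -348, -349, -351, -357, 11, -69]
[-347, -354, -347, -347, -347, -346, -349, -348, -348, -348, -347, -351, -349, -354, -358, 1, -70]
[-345, -353, -346, -347, -347, -348, -348, -348, -348, -347, -349, -350, -354, -358, -7, -10, -13]
[11, -350, -349, -348, -347, -346, -347, -346, -350, -348, -347, -350, -355, -16, -13, -16, -21]
[8, -348, -345, -346, -347, -348, -350, -348, -348, -350, -353, -356, -22, -27, -28, -25, -30]
[-1, -3, -353, -349, -345, None, -346, -348, -350, -350, -355, -17, -28, -34, -29, -29, -39]
[-11, -16, -20, -354, -356, -354, -352, -353, -355, -353, -36, -36, -34, -35, -40, -44, -45]
```

servo_tool --targets "8 -55 0 0 1; 17 -115 0 0 1; 26 -175 0 0 1; 35 -235 0 0 1; 43 -295 0 0 1" --squeeze 20

```text
time_s: 23.4
tool_pos: [0.5813, 0.0296, 0.2394]
ee_rot: [3.123, -0.016, -0.085]
ft_force: [0.9, 0.2, -1.8]
opening: 0.0537
```

servo_tool --targets "8 -60 0 0 1; 17 -120 0 0 1; 26 -180 0 0 1; 35 -240 0 0 1; 43 -292 0 0 1"

```text
time_s: 24.02
tool_pos: [0.6479, 0.3186, 0.2346]
ee_rot: [3.122, -0.014, -0.085]
ft_force: [0.9, -0.4, -1.2]
opening: 0.0537
```

```bash
python3 go.py 0.645 0.322 0.0765 -4.7; python3 - <<'E'
from h import *
P=np.load('pics/top0.npy')
k=(np.hypot(P[...,0]-.583,P[...,1]+.065)<.012);print('dry top centre z',P[k][:,2].mean(),'ring',P[(np.hypot(P[...,0]-.583,P[...,1]+.065)>.02)&(np.hypot(P[...,0]-.583,P[...,1]+.065)<.026)][:,2].mean())
k=(abs(P[...,0]-.645)<.10)&(abs(P[...,1]-.34)<.1); q=P[k]; print('max z near approach',np.nanmax(q[:,2]), q[q[:,2]>.07].mean(0) if (q[:,2]>.07).any() else '')
E
```

```text
shift [ -5.4  -6.2 157.9] turn -0.1 t 24.025 pos [0.6479 0.3186 0.2346] rpy [ 3.122 -0.014 -0.085] F [ 0.9 -0.4 -1.2] op 0.0537 q [-0.89  0.7   0.62  1.31 -0.38  1.25 -0.35]
dry top centre z 0.12521910543314496 ring 0.1252444240318877
max z near approach 0.07570997043080774 [0.70625324 0.30587897 0.07132933]
```

servo_tool --targets "-3 -3 45 0 1; -3 -5 90 0 1; -3 -5 130 0 1; -3 -5 156 0 1; -3 -5 156 0 1"

```text
time_s: 24.65
tool_pos: [0.6447, 0.3192, 0.0762]
ee_rot: [3.118, -0.009, -0.085]
ft_force: [-0.7, -0.4, -1.7]
opening: 0.0539
```

servo_tool --targets "0 5 0 0 1; 0 9 0 0 1; 0 13 0 0 1; 0 17 -1 0 1; 0 21 -3 0 1"

```text
time_s: 25.28
tool_pos: [0.6435, 0.3034, 0.081]
ee_rot: [3.125, -0.011, -0.082]
ft_force: [1.6, 11.1, 0.2]
opening: 0.0536
```

```bash
python3 go.py 0.645 0.30 0.0765 -4.7
```

```text
shift [1.7 3.2 4.6] turn -0.0 t 25.275 pos [0.6435 0.3034 0.081 ] rpy [ 3.125 -0.011 -0.082] F [ 1.6 11.1  0.2] op 0.0536 q [-0.85  0.83  0.55  1.46 -0.46  0.98 -0.27]
```

servo_tool --targets "0 9 -13 0 1; 0 16 -24 0 1; 0 24 -33 0 1; 0 33 -40 0 1; 0 43 -46 0 1"

```text
time_s: 25.9
tool_pos: [0.6399, 0.2619, 0.1288]
ee_rot: [3.127, -0.012, -0.082]
ft_force: [1.2, 4.3, 1.2]
opening: 0.0539
```

```bash
python3 go.py 0.637 0.225 0.13 -4.7; cat > fit2.py <<'E'
from fit import *
# can with mouth towards -y (az ~ -94.7), closed end near tool
def fit2(tags,p,t0):
    import itertools
    q=[]
    for t in tags:
        S=np.load(f'pics/{t}.npy'); im=cv2.cvtColor(cv2.imread(f'pics/{t}.png'),cv2.COLOR_BGR2HSV)
        k=(abs(S[...,0]-p[0])<.05)&(S[...,1]>p[1]-.11)&(S[...,1]<p[1]+.04)&(S[...,2]>.06)&(S[...,2]<p[2]+.09)&(im[...,1]<45)&(im[...,2]>115); q.append(S[k])
    q=np.vstack(q)
    def f(x):
        a=np.radians(x[3]); b=np.radians(-94.7); ax=np.array([np.cos(a)*np.cos(b),np.cos(a)*np.sin(b),-np.sin(a)]); d=q-x[:3]; s=d@ax; r=np.linalg.norm(d-s[:,None]*ax,axis=1)
        ds=np.maximum(-s,s-.1); dr=r-.028
        return np.where((ds>0)&(dr>0),np.hypot(ds,dr),np.where(s>.085,np.minimum(abs(dr),abs(s-.093)),np.maximum(ds,dr)))
    best=min((least_squares(f,[p[0],p[1]+.005,p[2]+.045,t],loss='soft_l1',f_scale=.002,x_scale=[.01,.01,.01,10]) for t in (t0-20,t0,t0+15)),key=lambda r:r.cost)
    x=best.x; a=np.radians(x[3]);b=np.radians(-94.7); ax=np.array([np.cos(a)*np.cos(b),np.cos(a)*np.sin(b),-np.sin(a)])
    print('closed',x[:3].round(4),'tilt',x[3].round(1),'mouth',(x[:3]+.1*ax).round(4),'inl',(abs(f(x))<.003).mean().round(2),len(q)); return x,ax
E
python3 - <<'E'
from fit2 import *
snap('side','s23'); fit2(['s23'],manip.state()["tool_pos"],45)
E
```

```text
shift [ 0.1 37.1 -0.6] turn 0.0 t 25.9 pos [0.6399 0.2619 0.1288] rpy [ 3.127 -0.012 -0.082] F [1.2 4.3 1.2] op 0.0539 q [-0.82  0.74  0.58  1.5  -0.43  1.02 -0.23]
closed [0.6384 0.2683 0.1798] tilt 40.8 mouth [0.6322 0.1929 0.1144] inl 0.67 698
```

servo_tool --targets "0 8 -5 0 1; 0 17 -9 0 1; 0 27 -11 0 1; 0 37 -12 0 1; 0 46 -12 0 1"

```text
time_s: 26.58
tool_pos: [0.6367, 0.2131, 0.1427]
ee_rot: [3.126, -0.013, -0.084]
ft_force: [0.6, 3.3, -0.0]
opening: 0.054
```

```bash
python3 go.py 0.637 0.185 0.138 -4.7; python3 - <<'E'
from fit2 import *
snap('side','s24'); fit2(['s24'],manip.state()["tool_pos"],70)
E
```

```text
shift [ 2.6 27.9  5.1] turn -0.1 t 26.575 pos [0.6367 0.2131 0.1427] rpy [ 3.126 -0.013 -0.084] F [ 0.6  3.3 -0. ] op 0.054 q [-0.78  0.7   0.59  1.56 -0.41  1.01 -0.17]
closed [0.6354 0.2234 0.1986] tilt 68.9 mouth [0.6325 0.1875 0.1053] inl 0.73 706
```

servo_tool --targets "0 8 1 0 1; 0 15 2 0 1; 0 22 4 0 1; 0 28 6 0 1; 0 29 6 0 1"

```text
time_s: 27.25
tool_pos: [0.634, 0.1816, 0.1367]
ee_rot: [3.125, -0.013, -0.087]
ft_force: [1.7, 3.4, -3.0]
opening: 0.0541
```

```bash
python3 go.py 0.637 0.195 0.12 -4.7; python3 - <<'E'
from fit2 import *
snap('side','s25'); fit2(['s25'],manip.state()["tool_pos"],85)
E
```

```text
shift [  1.6 -13.9  16.5] turn -0.3 t 27.25 pos [0.634  0.1816 0.1367] rpy [ 3.125 -0.013 -0.087] F [ 1.7  3.4 -3. ] op 0.0541 q [-0.75  0.68  0.59  1.59 -0.41  0.99 -0.12]
closed [0.633  0.191  0.1962] tilt 87.3 mouth [0.6326 0.1862 0.0963] inl 0.77 713
```

servo_tool --targets "1 -5 4 0 1; 2 -8 12 0 1; 2 -8 20 0 1; 2 -8 28 0 1; 2 -8 34 0 1"

```text
time_s: 27.92
tool_pos: [0.6368, 0.1887, 0.1019]
ee_rot: [3.124, -0.012, -0.087]
ft_force: [0.5, 0.0, -2.0]
opening: 0.0539
```

```bash
python3 go.py 0.635 0.195 0.077 -4.7; python3 - <<'E'
from fit2 import *
snap('side','s26'); fit2(['s26'],manip.state()["tool_pos"],88)
E
```

```text
shift [-2.7 -6.6 24.7] turn -0.3 t 27.925 pos [0.6368 0.1887 0.1019] rpy [ 3.124 -0.012 -0.087] F [ 0.5  0.  -2. ] op 0.0539 q [-0.74  0.73  0.57  1.6  -0.44  0.93 -0.11]
closed [0.6363 0.1982 0.1613] tilt 86.6 mouth [0.6359 0.1923 0.0615] inl 0.76 676
```

servo_tool --targets "0 -1 6 0 1; -1 -2 12 0 1; -1 -2 18 0 1; -1 -2 23 0 1; -1 -2 27 0 1"

```text
time_s: 28.6
tool_pos: [0.6358, 0.1907, 0.0739]
ee_rot: [3.124, -0.011, -0.086]
ft_force: [-0.5, 2.0, -0.7]
opening: 0.0541
```

```bash
python3 go.py 0.635 0.195 0.066 -4.7; python3 - <<'E'
from fit2 import *
snap('side','s27'); fit2(['s27'],manip.state()["tool_pos"],88)
E
```

```text
shift [-1.3 -4.3  7.9] turn -0.2 t 28.6 pos [0.6358 0.1907 0.0739] rpy [ 3.124 -0.011 -0.086] F [-0.5  2.  -0.7] op 0.0541 q [-0.73  0.77  0.55  1.61 -0.46  0.89 -0.1 ]
closed [0.6346 0.1996 0.1339] tilt 87.7 mouth [0.6343 0.1955 0.034 ] inl 0.73 527
```

Mouth at 34 mm, on the collar; another ~9 mm to the seat.

servo_tool --targets "0 0 3 0 1; 0 0 6 0 1; 0 0 9 0 1; 0 0 11 0 1; 0 0 12 0 1"

```text
time_s: 29.28
tool_pos: [0.6374, 0.1867, 0.0665]
ee_rot: [3.123, -0.013, -0.089]
ft_force: [-14.3, -7.5, 39.3]
opening: 0.054
```

```bash
python3 go.py 0.635 0.195 0.066 -4.7; python3 - <<'E'
from fit2 import *
snap('side','s28'); fit2(['s28'],manip.state()["tool_pos"],88)
E
```

```text
shift [-3.2 -8.   0.3] turn -0.4 t 29.275 pos [0.6374 0.1867 0.0665] rpy [ 3.123 -0.013 -0.089] F [-14.3  -7.5  39.3] op 0.054 q [-0.72  0.78  0.54  1.62 -0.46  0.88 -0.1 ]
closed [0.6353 0.1953 0.1274] tilt 90.0 mouth [0.6353 0.1953 0.0274] inl 0.76 499
```

servo_tool --targets "0 0 -1 0 1; 0 0 -1 0 0; 0 0 -1 0 0; 0 0 -1 0 0; 0 0 -1 0 0"

```text
time_s: 29.95
tool_pos: [0.6373, 0.1867, 0.0672]
ee_rot: [3.122, -0.013, -0.089]
ft_force: [-1.2, 0.3, -0.3]
opening: 0.0855
```

servo_tool --targets "0 0 -20 0 0; 0 0 -60 0 0; 0 0 -110 0 0; 0 0 -160 0 0; 0 0 -200 0 0"

```text
time_s: 30.58
tool_pos: [0.6357, 0.1905, 0.2711]
ee_rot: [3.124, -0.016, -0.09]
ft_force: [-0.3, 0.7, -0.0]
opening: 0.0851
```

```bash
python3 go.py 0.41 0.34 0.26 36; python3 - <<'E'
from h import *
from scipy.optimize import least_squares
im,S=snap('side','s29'); T,Q=snap('top','t29')
for n,A in(('s',S),('t',Q)):
    k=(np.hypot(A[...,0]-.635,A[...,1]-.195)<.022)&(A[...,2]>.1)&(A[...,2]<.15); q=A[k]; print(n,'new can top',len(q),q.mean(0).round(4),'z std',q[:,2].std().round(4), 'plane',np.linalg.lstsq(np.c_[q[:,:2]-[.635,.195],np.ones(len(q))],q[:,2],rcond=None)[0].round(3) if len(q)>5 else '')
    k=(np.hypot(A[...,0]-.583,A[...,1]+.065)<.022)&(A[...,2]>.1)&(A[...,2]<.15); q=A[k]; print('dry top',len(q),q.mean(0).round(4) if len(q) else '')
    k=(np.hypot(A[...,0]-.635,A[...,1]-.195)<.05)&(A[...,2]>.04)&(A[...,2]<.115); q=A[k]
    z=least_squares(lambda p:np.hypot(q[:,0]-p[0],q[:,1]-p[1])-.028,[.635,.195],loss='soft_l1',f_scale=.002).x; print('wall fit',len(q),z.round(4))
    for nm,z0,z1 in(('head',.207,.225),('arm',.156,.172)):
        k=(abs(A[...,0]-.44)<.1)&(abs(A[...,1]-.36)<.1)&(A[...,2]>z0)&(A[...,2]<z1); q=A[k][:,:2].astype(np.float32); 
        if len(q)>20: print(nm,len(q),q.mean(0),np.round(cv2.minAreaRect(q*1000)[0],1),np.round(cv2.minAreaRect(q*1000)[1],1),cv2.minAreaRect(q*1000)[2])
E
```

```text
shift [-238.3 -128.8    5.1] turn -41.1 t 30.575 pos [0.6357 0.1905 0.2711] rpy [ 3.124 -0.016 -0.09 ] F [-0.3  0.7 -0. ] op 0.0851 q [-0.8   0.56  0.66  1.45 -0.33  1.23 -0.19]
s new can top 91 [0.6338 0.1925 0.1262] z std 0.004 plane [0.064 0.138 0.127]
dry top 131 [ 0.5825 -0.0653  0.1267]
wall fit 428 [0.6354 0.1952]
head 78 [0.4078095  0.33497015] [409.5 340.1] [36.7 34.4] 42.403907775878906
arm 205 [0.4474785  0.35921803] [452.3 364.6] [128.1  36.1] 34.670654296875
t new can top 125 [0.6353 0.1871 0.1256] z std 0.0028 plane [0.009 0.001 0.126]
dry top 202 [ 0.5829 -0.0652  0.1252]
wall fit 108 [0.6365 0.1944]
head 167 [0.4106437  0.34070185] [411.1 340.5] [32.  31.4] 36.2281379699707
arm 281 [0.46195304 0.3742295 ] [468.1 377.2] [86.8 32.8] 38.017982482910156
```

```bash
python3 - <<'E'
from h import *
P=np.load('pics/t29.npy')
for u,v in((173,237),(174,238),(176,239),(175,237),(180,245),(185,252)): print(u,v,P[v,u].round(3),end=' ')
for a in (33,36,39):
    f=np.array([.411+.1*np.cos(np.radians(a)),.3405+.1*np.sin(np.radians(a)),.17]); print(a,f.round(3),proj('top',f).round(1),proj('side',f).round(1))
# arm ridge: points of z .155-.175, line fit robust
k=(abs(P[...,0]-.46)<.06)&(abs(P[...,1]-.38)<.06)&(P[...,2]>.155)&(P[...,2]<.18); k&=np.hypot(P[...,0]-.411,P[...,1]-.3405)>.03; q=P[k][:,:2]; d=q-[.411,.3405]; print(len(q),'dist max',np.sort(np.hypot(*d.T))[-8:].round(3))
r=np.hypot(*d.T); far=d[r>.085]; print('far end dir',np.degrees(np.arctan2(far[:,1].mean(),far[:,0].mean())),far.mean(0))
for lo in(.03,.05,.07,.09):
    s=d[(r>lo)&(r<lo+.02)]; a=np.degrees(np.arctan2(s[:,1],s[:,0])); print(lo,len(s),np.percentile(a,[5,50,95]).round(1))
E
```

```text
173 237 [0.491 0.398 0.201] 174 238 [0.489 0.397 0.194] 176 239 [0.489 0.396 0.178] 175 237 [0.491 0.394 0.199] 180 245 [0.476 0.389 0.166] 185 252 [0.457 0.376 0.165] 33 [0.495 0.395 0.17 ] [177.4 237.3] [258.3 173.5]
36 [0.492 0.399 0.17 ] [175.7 238.5] [256.9 173.1]
39 [0.489 0.403 0.17 ] [174.  239.7] [255.5 172.8]
324 dist max [0.105 0.107 0.107 0.107 0.107 0.109 0.109 0.111]
far end dir 35.47901947949404 [0.07730762 0.05510029]
0.03 95 [10.2 29.2 49.7]
0.05 100 [15.7 32.1 44.6]
0.07 69 [28.3 35.9 43.3]
0.09 59 [30.6 34.3 42.4]
```

servo_tool --targets "-45 -25 0 -8 0; -95 -50 0 -16 0; -145 -78 0 -25 0; -195 -105 0 -33 0; -235 -128 0 -41 0"

```text
time_s: 31.3
tool_pos: [0.4135, 0.3403, 0.2675]
ee_rot: [3.116, -0.007, 0.632]
ft_force: [1.2, 0.2, -0.3]
opening: 0.0854
```

```bash
python3 go.py 0.411 0.3405 0.151 36
```

```text
shift [ -2.7  -4.6 116.4] turn 0.2 t 31.3 pos [0.4135 0.3403 0.2675] rpy [ 3.116 -0.007  0.632] F [ 1.2  0.2 -0.3] op 0.0854 q [-1.19  0.28  0.49  1.79 -0.12  1.1  -0.03]
```

servo_tool --targets "-2 -1 0 10 0; -2 -1 0 20 0; -2 -1 0 30 0; -2 -1 0 40 0; -2 -1 0 50 0"

```text
time_s: 31.92
tool_pos: [0.4113, 0.3395, 0.2679]
ee_rot: [3.131, -0.024, -0.247]
ft_force: [0.6, -0.0, 0.6]
opening: 0.0853
```

servo_tool --targets "0 0 0 10 0; 0 0 0 20 0; 0 0 0 30 0; 0 0 0 40 0; 0 0 0 40 0" --squeeze 80

```text
time_s: 32.55
tool_pos: [0.4112, 0.3394, 0.2681]
ee_rot: [-3.134, -0.025, -0.944]
ft_force: [0.0, -0.1, -0.0]
opening: 0.0855
```

```bash
python3 go.py 0.411 0.3405 0.158 -54
```

```text
shift [ -3.8   0.3 110.1] turn -0.1 t 32.55 pos [0.4112 0.3394 0.2681] rpy [-3.134 -0.025 -0.944] F [ 0.  -0.1 -0. ] op 0.0855 q [-1.42  0.32  0.79  1.81 -0.23  1.11 -1.5 ]
```

servo_tool --targets "-1 0 30 0 0; -2 0 60 0 0; -3 0 90 0 0; -4 0 110 0 0; -4 0 110 0 0"

```text
time_s: 33.17
tool_pos: [0.4103, 0.34, 0.1571]
ee_rot: [-3.137, -0.025, -0.941]
ft_force: [0.9, -0.3, 0.8]
opening: 0.0855
```

servo_tool --targets "0 0 0 0 1; 0 0 0 0 1; 0 0 0 0 1; 0 0 0 0 1; 0 0 0 0 1" --squeeze 80

```text
time_s: 33.8
tool_pos: [0.4104, 0.3409, 0.1582]
ee_rot: [-3.136, -0.024, -0.941]
ft_force: [-2.0, -0.3, 5.5]
opening: 0.0303
```

servo_tool --targets "0 0 0 0 1; 0 0 -10 0 1; 0 0 -25 0 1; 0 0 -45 0 1; 0 0 -60 0 1"

```text
time_s: 34.42
tool_pos: [0.4095, 0.3418, 0.2195]
ee_rot: [-3.135, -0.024, -0.941]
ft_force: [1.0, -0.1, -7.9]
opening: 0.0309
```

```bash
python3 go.py 0.554 0.136 0.218 -54; python3 - <<'E'
from h import *
s=manip.state(); im,S=snap('side','s30'); im,P=snap('top','t30')
g=s["tool_pos"]
for n,A in(('s',S),('t',P)):
    k=(np.hypot(A[...,0]-g[0],A[...,1]-g[1])<.13)&(A[...,2]>g[2]-.158+.146)&(A[...,2]<g[2]-.158+.20)
    d=A[k]-g; a=np.radians(36); t=d[:,0]*np.cos(a)+d[:,1]*np.sin(a); o=-d[:,0]*np.sin(a)+d[:,1]*np.cos(a)
    m=(t>.085)&(t<.125)&(abs(o)<.03); print(n,m.sum(),'foot end off-axis mm',o[m].mean()*1000,np.percentile(t[m],[5,50,95]) if m.sum() else '','z',np.percentile(d[m][:,2],[5,50,95]).round(3) if m.sum() else '')
E
```

```text
shift [251.4   4.4   7.5] turn 0.1 t 34.425 pos [0.4095 0.3418 0.2195] rpy [-3.135 -0.024 -0.941] F [ 1.  -0.1 -7.9] op 0.0309 q [-1.39  0.38  0.76  1.86 -0.28  1.01 -1.46]
s 91 foot end off-axis mm -3.715549799708986 [0.0873237  0.09480569 0.1051852 ] z [-0.009  0.011  0.04 ]
t 63 foot end off-axis mm -5.726794082787085 [0.0869464  0.09667228 0.10858297] z [0.001 0.011 0.033]
```

servo_tool --targets "25 0 1 0 1; 65 0 2 0 1; 110 0 3 0 1; 155 0 4 0 1; 190 1 5 0 1"

```text
time_s: 35.15
tool_pos: [0.522, 0.1862, 0.2189]
ee_rot: [-3.133, -0.024, -0.942]
ft_force: [0.8, 0.3, -8.3]
opening: 0.0306
```

```bash
python3 go.py 0.5545 0.139 0.19 -54
```

```text
shift [56.6  1.7 30.3] turn 0.0 t 35.15 pos [0.522  0.1862 0.2189] rpy [-3.133 -0.024 -0.942] F [ 0.8  0.3 -8.3] op 0.0306 q [-1.03  0.42  0.78  1.82 -0.32  1.02 -1.07]
```

servo_tool --targets "20 1 1 0 1; 40 1 1 0 1; 54 2 6 0 1; 57 2 18 0 1; 57 2 21 0 1"

```text
time_s: 35.78
tool_pos: [0.5528, 0.1391, 0.1976]
ee_rot: [-3.136, -0.022, -0.942]
ft_force: [-0.2, -0.2, -7.1]
opening: 0.0307
```

```bash
python3 go.py 0.5545 0.139 0.159 -54; python3 - <<'E'
from h import *
s=manip.state(); g=s["tool_pos"]; dz=g[2]-.158
for n,tg in(('side','s31'),('top','t31')):
    im,A=snap(n,tg)
    d=A-g; a=np.radians(36); t=d[...,0]*np.cos(a)+d[...,1]*np.sin(a); o=-d[...,0]*np.sin(a)+d[...,1]*np.cos(a)
    for lo,hi in((.118,.142),(.146,.17),(.171,.21)):
        m=(t>.07)&(t<.13)&(abs(o)<.025)&(A[...,2]>lo+dz)&(A[...,2]<hi+dz)
        q=A[m]; print(n,lo,m.sum(),q.mean(0).round(4) if m.sum() else '', np.percentile(t[m],[3,97]).round(3) if m.sum() else '',np.percentile(o[m],[3,97]).round(3) if m.sum() else '')
E
```

```text
shift [ 0.2 -1.1 38.6] turn 0.0 t 35.775 pos [0.5528 0.1391 0.1976] rpy [-3.136 -0.022 -0.942] F [-0.2 -0.2 -7.1] op 0.0307 q [-0.9   0.48  0.76  1.8  -0.37  0.99 -0.94]
side 0.118 20 [0.6336 0.195  0.1638] [0.089 0.108] [-0.007  0.002]
side 0.146 57 [0.6284 0.1889 0.2028] [0.075 0.107] [-0.012  0.009]
side 0.171 55 [0.6315 0.1952 0.2245] [0.088 0.108] [-0.009  0.008]
top 0.118 0   
top 0.146 0   
top 0.171 0
```

servo_tool --targets "3 -1 8 0 1; 3 -1 17 0 1; 3 -1 25 0 1; 3 -1 31 0 1; 3 -1 35 0 1"

```text
time_s: 36.5
tool_pos: [0.5563, 0.1372, 0.163]
ee_rot: [-3.136, -0.022, -0.941]
ft_force: [-1.5, -1.2, -6.8]
opening: 0.0303
```

```bash
python3 go.py 0.5555 0.137 0.158 -54; python3 - <<'E'
from h import *
im,S=snap('side','s32'); k=(np.hypot(S[...,0]-.6355,S[...,1]-.195)<.026)&(S[...,2]>.11)&(S[...,2]<.133); print(k.sum(),S[k].mean(0))
E
```

```text
shift [-0.4  0.8  5. ] turn 0.1 t 36.5 pos [0.5563 0.1372 0.163 ] rpy [-3.136 -0.022 -0.941] F [-1.5 -1.2 -6.8] op 0.0303 q [-0.87  0.53  0.73  1.83 -0.41  0.93 -0.9 ]
77 [0.63889944 0.18370306 0.12537523]
```

servo_tool --targets "0 0 2 0 1; 0 0 3 0 1; 0 0 4 0 1; 0 0 5 0 1; 0 0 5 0 1"

```text
time_s: 37.17
tool_pos: [0.5567, 0.1373, 0.1582]
ee_rot: [-3.135, -0.023, -0.941]
ft_force: [-0.7, -0.6, -1.5]
opening: 0.0306
```

```bash
python3 go.py 0.5555 0.137 0.158 -54; python3 - <<'E'
from h import *
im,A=snap('side','s33'); g=manip.state()["tool_pos"]
d=A-g; a=np.radians(36); t=d[...,0]*np.cos(a)+d[...,1]*np.sin(a); o=-d[...,0]*np.sin(a)+d[...,1]*np.cos(a)
for lo,hi in((.129,.143),(.171,.21)):
    m=(t>.07)&(t<.13)&(abs(o)<.025)&(A[...,2]>lo)&(A[...,2]<hi); q=A[m]; print(lo,m.sum(),q.mean(0).round(4),np.percentile(q,[3,97],axis=0).round(3).tolist())
E
```

```text
shift [-0.5  1.2  0.2] turn 0.1 t 37.175 pos [0.5567 0.1373 0.1582] rpy [-3.135 -0.023 -0.941] F [-0.7 -0.6 -1.5] op 0.0306 q [-0.86  0.54  0.72  1.83 -0.42  0.92 -0.9 ]
0.129 17 [0.6379 0.1882 0.1321] [[0.625, 0.171, 0.129], [0.648, 0.201, 0.137]]
0.171 54 [0.635  0.1946 0.1866] [[0.626, 0.185, 0.173], [0.643, 0.203, 0.209]]
```

servo_tool --targets "0 0 1 0 1; 0 0 1 0 0; 0 0 1 0 0; 0 0 1 0 0; 0 0 1 0 0"

```text
time_s: 37.85
tool_pos: [0.5569, 0.1372, 0.1572]
ee_rot: [-3.135, -0.023, -0.941]
ft_force: [0.1, -0.1, -0.1]
opening: 0.0855
```

servo_tool --targets "0 0 -15 0 0; 0 0 -40 0 0; 0 0 -80 0 0; 0 0 -120 0 0; 0 0 -130 0 0"

```text
time_s: 38.48
tool_pos: [0.5561, 0.1391, 0.2907]
ee_rot: [-3.129, -0.024, -0.942]
ft_force: [0.5, -0.5, -0.2]
opening: 0.0851
```

servo_tool --targets "-50 30 0 0 0; -100 60 0 0 0; -150 90 0 0 0; -200 120 0 0 0; -200 120 0 0 0"

```text
time_s: 39.1
tool_pos: [0.3375, 0.2318, 0.2841]
ee_rot: [-3.131, -0.021, -0.934]
ft_force: [1.9, -0.4, 0.5]
opening: 0.0855
```

```bash
python3 go.py 0.5555 0.137 0.158 -54; python3 - <<'E'
from h import *
for n,tg in(('side','s34'),('top','t34')):
    im,A=snap(n,tg)
    for nm,c,r,lo,hi in(('head',(.556,.138),.05,.205,.225),('arm',(.6,.17),.06,.15,.17),('cap',(.6355,.195),.02,.175,.21),('can/disc',(.6355,.195),.027,.115,.14),('dry',(.583,-.065),.024,.115,.14),('base',(.55,.135),.07,.0105,.022)):
        m=(np.hypot(A[...,0]-c[0],A[...,1]-c[1])<r)&(A[...,2]>lo)&(A[...,2]<hi); q=A[m]; print(n,nm,m.sum(),q.mean(0).round(4) if m.sum() else '',(np.percentile(q,[3,97],axis=0).round(3).tolist(),) if m.sum() else '')
    m=(np.hypot(A[...,0]-.6355,A[...,1]-.195)<.05)&(A[...,2]>.03)&(A[...,2]<.11); q=A[m]
    from scipy.optimize import least_squares
    print('can wall',len(q),least_squares(lambda p:np.hypot(q[:,0]-p[0],q[:,1]-p[1])-.028,[.635,.195],loss='soft_l1',f_scale=.002).x.round(4))
E
```

```text
shift [ 203.1 -117.5  131.7] turn 0.5 t 39.1 pos [0.3375 0.2318 0.2841] rpy [-3.131 -0.021 -0.934] F [ 1.9 -0.4  0.5] op 0.0855 q [-1.5  -0.04  0.77  2.06  0.05  1.1  -1.69]
side head 111 [0.5542 0.1318 0.2134] ([[0.538, 0.118, 0.206], [0.574, 0.15, 0.219]],)
side arm 192 [0.6044 0.1609 0.1621] ([[0.564, 0.128, 0.151], [0.647, 0.194, 0.169]],)
side cap 49 [0.6349 0.1961 0.1914] ([[0.629, 0.188, 0.175], [0.64, 0.204, 0.209]],)
side can/disc 88 [0.6388 0.1833 0.1257] ([[0.615, 0.169, 0.116], [0.658, 0.205, 0.133]],)
side dry 163 [ 0.5822 -0.0656  0.1265] ([[0.562, -0.087, 0.123], [0.602, -0.044, 0.129]],)
side base 429 [0.5526 0.1286 0.0156] ([[0.506, 0.087, 0.011], [0.606, 0.178, 0.02]],)
can wall 466 [0.6355 0.1956]
top head 165 [0.5565 0.138  0.2145] ([[0.54, 0.121, 0.208], [0.572, 0.154, 0.221]],)
top arm 246 [0.6068 0.1736 0.1645] ([[0.579, 0.147, 0.158], [0.636, 0.201, 0.169]],)
top cap 38 [0.6356 0.1965 0.1921] ([[0.63, 0.19, 0.175], [0.643, 0.205, 0.209]],)
top can/disc 142 [0.6333 0.1972 0.1251] ([[0.61, 0.171, 0.118], [0.659, 0.219, 0.131]],)
top dry 243 [ 0.583  -0.0651  0.1259] ([[0.562, -0.086, 0.121], [0.603, -0.045, 0.131]],)
top base 525 [0.5464 0.1331 0.0151] ([[0.509, 0.089, 0.011], [0.592, 0.181, 0.02]],)
can wall 82 [0.6371 0.1951]
```

```bash
python3 -c "
from cell import manip
print(manip.close_job())"
```

```text
the job is handed in; nothing more can be done
None
```

The washed housing is mouth down on the free stand. The gauge stands beside it with its sprung foot on the middle of the closed end. Both are released, and I handed the job in at about 39 s of the 72 s allowed.

**How it went:** My first grasp was wrong: I took the recessed end for the closed one. When I tried to lower the housing, the peg met its closed face (25–39 N at the wrist). I laid it back in the cradle without dropping it and gripped it at the true closed end. I then turned it upright by rolling its rim against the peg, and lowered it onto the seat.

**Last checks, from camera depth:**
- **Housing:** its top is 125–126 mm above the bench, level with the housing already drying, and it is upright and centred at (0.636, 0.195) m.
- **Gauge:** the top of its head is 213–215 mm up, so it stands flat. Its foot is within about 2 mm of the housing's centre.
- **Dry housing and gripper:** the dry housing has not moved. The gripper is open and well clear of everything.

**What disagreed or was not confirmed:**
- **Tool height:** the reported tool height was about 25 mm below where the fingertips appeared in the images. I worked from the images, and the first closing pinched the housing too high before I corrected it.
- **Mouth depth:** depth showed the mouth as a flat disc about 7 mm inside the rim, not a 96 mm cavity. The peg still went all the way in.
- **Gauge reading:** I did not read the slide directly; the 10 mm follows from the heights above.
- **Final look:** all 12 pictures were used up before the second grasp, so the final checks are numbers only.

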